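# Hang the cast soaps on the balance rack

## Robot

A 7-joint arm with a two-finger parallel gripper is mounted at the origin on a cart in front of the work surface, level with it; the furniture and walls round the work are solid. World frame = base frame: x ahead of the robot, y to its left, z up, the work surface at z = 0. Lengths are in m, angles in degrees, forces in N, time in s.
With the tool pointing down it reaches from about 0.425 to 0.825 m from the base axis. Payload 3.6 kg.
Tool frame: the origin (TCP) lies between the finger pads; the fingertips stand 17 mm ahead of it and the grasp point (between the pads) lies 2 mm behind it; z points along the fingers, y is the line along which they close (so a half turn about z gives the same grasp; the last joint's range is limited). The gripper opens to 85 mm and grips with 20 to 120 N. Pads are 22 mm wide; open, the fingers measure 114 mm over their backs; the gripper's body (76 mm by 85 mm) begins 54 mm behind the grasp point. The pads swing forward as they close: fully open they stand 13 mm farther back than shut.
Start: joints at [63.226, 35.231, -0.722, 81.555, 0.464, 63.22, -2.315], TCP at [0.277, -0.588, 0.248] pointing down, gripper open.
Joint ranges: [-178.69, 178.69], [-17.37, 117.87], [-77.05, 75.6], [15.02, 138.74], [-78.02, 258.01], [0.78, 113.62], [-162.83, 162.83]. Speed limits (degrees/s): [159.86, 159.86, 180, 180, 180, 180, 180].

## Interface

Orientations are given as a 3x3 rotation matrix whose columns are the frame's x, y, z axes.
In Python, from plant import * gives the robot as it stands.
- The arm moves only by the tool drive_tool, never from a script. Its argument "deltas" is a list of rows, each an object of numbers: "wx", "wy", "wz": the turn, a rotation vector about the tool's x, y, z in degrees; "tx", "ty", "tz": the shift along the tool's x, y, z in m; "fingers": the closure in counts, from 0 (fully open) to 255 (shut). In form: [{"wx": .., "wy": .., "wz": .., "tx": .., "ty": .., "tz": .., "fingers": ..}, ...]. A call has 1 to 20 rows; each row is the pose to reach, as a shift and turn from the pose commanded when the call began, along the tool's axes at that moment; what a row does not reach only later rows make up. A row lasts 1/12 s, in which the tool goes at most 41.7 mm and 7.16 degrees, less where a joint would pass 70% of its speed; a pose out of reach is approached as far as the arm can. A call with a gripper value outside its range is refused whole. The fingers move at their own pace and stop on an object; "grip_force" is the grip in N (left out, the last holds). Time passes only in rows, so rows that repeat a pose let the fingers close. It gives the time, the measured TCP pose, the force, the opening and the grip force at its end, in the units of the state.
- get_state(): the state, without advancing time (a new reading comes with each control period).
- snapshot(name): name is "scene" or "top"; returns (picture, depth): 420x560x3 uint8, red, green, blue; 420x560 float32, m along the optical axis (not along the pixel's ray), 0 where there is no reading.
- get_calibration(name): a dict with "fx", "fy", "cx", "cy" (pixels), "rvec" (rotation vector, rad) and "tvec" (3), from world to camera coordinates, as OpenCV has them. Camera axes: x right, y down, z forward; pixel columns grow to the right and rows downward; lengths in m; the calibration is good to about 2 mm. A picture is of the moment at which its call begins. get_calibration takes no time and is no camera call.
- hand_in(): hands the job in; it is judged then, once.
The state is a dict: "time_s": time; "joint_positions": joint angles; "joint_vel": joint speeds; "joint_efforts": joint torques, N m; "tcp_pos": TCP position; "orientation": TCP orientation; "wrist_force": force on the tool from outside, world axes, zero at the start; "wrist_torque": the same for the moment, N m; "width": finger opening in m; "finger_force": force on a finger pad.
Only numpy, scipy, OpenCV 4.12 (cv2) and the standard library are available. Lean on these libraries where they do the work, as an engineer would, in place of code of your own. Each camera call takes 0.05 s, during which the arm holds its last target. There are 200 camera calls.

## Task

Push the rider along the rack's pivoting bar to the middle, so that the empty bar hangs level, and let go of it. Then lift the soaps out of the mould and hang them by their hooks on the bar's seats alternately left and right: a small one on the left, the large one on the right, the other small one on the left, letting go of each before the next, so that the bar never tips to its stop and all three finally hang still on a level bar. Leave the other things on the worktop where they stand.

Things in the scene. Friction and masses are not known exactly. Their poses are not given: they have to be found in the camera images.
- rack: balance rack, fixed: wooden foot 110 x 140 x 14 mm, steel post 16 mm thick and 160 mm high standing 30 mm behind the bar (+x). Origin: on the worktop below the bar's middle; the level bar runs along the rack's y axis (left = +y), its axis 150 mm above the worktop. +x points away from the robot; hang things from the front (-x)
- bar (a joint): tilt of the pivoting bar about the rack's x axis through the bar's middle, rad; 0 level, positive = left (+y) end up; stops at +-0.25. The bar is 10 mm thick, 380 mm long. A damped spring (1.4 N m/rad) centres it: a small soap alone tilts it 0.085 (inner seat) or 0.135 (outer seat), the large soap alone 0.22, two small ones together 0.22
- rider (a joint): position of the balancing rider along the bar, m; 0 = middle of the bar, where the empty bar is level; positive towards the left (+y) end; it starts to the right. The rider is a 0.3 kg dark steel block 34 (x) x 30 (along the bar) x 50 mm, reaching 40 mm above the bar's axis; slides with about 1 N, 70 mm either way, and stays put. 10 mm off the middle tilts the bar 0.02 rad
- rider_top (a point): centre of the rider's top face (40 mm above the bar's axis)
- mould: wooden soap mould, fixed: block 80 (x) x 200 (y) x 30 mm, with three equal cavities 40 x 44 mm and 22 mm deep in a row along its y axis, 62 mm apart, the middle one at the centre. Origin: centre of its underside
- small_soap_a: small block of soap, 36 (x) x 40 (y) x 30 mm high, 120 g +-5 %, with a wire hanging hook and a grip on top. Origin: centre of the soap's underside; z up; the hook opens to +x. It starts upright in the mould, axes as the mould's. Heights above the origin (mm): soap top 30, end of the hook's free tip 62, underside of the hook's arch 76, grip 82 to 118
- small_soap_b: the other small block of soap, 36 (x) x 40 (y) x 30 mm high, 120 g +-5 %, with a wire hanging hook and a grip on top. Origin: centre of the soap's underside; z up; the hook opens to +x. It starts upright in the mould, axes as the mould's. Heights above the origin (mm): soap top 30, end of the hook's free tip 62, underside of the hook's arch 76, grip 82 to 118
- large_soap: large block of soap, 36 (x) x 40 (y) x 60 mm high, 240 g +-5 %, with a wire hanging hook and a grip on top. Origin: centre of the soap's underside; z up; the hook opens to +x. It starts upright in the mould, axes as the mould's. Heights above the origin (mm): soap top 60, end of the hook's free tip 92, underside of the hook's arch 106, grip 112 to 148
- small_soap_a_hook (a point): underside of the hook arch of small_soap_a, the point that rests on the bar. The hook is 8 mm wire: stem at x = -14 mm, arch above the soap's centre (20 mm wide inside), free tip at x = +14 mm. On top of the arch stands the black grip, 20 (x) x 12 (y) x 36 mm; take it from above along x, in its upper half, so that the fingers stay clear of the bar
- small_soap_b_hook (a point): underside of the hook arch of small_soap_b, the point that rests on the bar. The hook is 8 mm wire: stem at x = -14 mm, arch above the soap's centre (20 mm wide inside), free tip at x = +14 mm. On top of the arch stands the black grip, 20 (x) x 12 (y) x 36 mm; take it from above along x, in its upper half, so that the fingers stay clear of the bar
- large_soap_hook (a point): underside of the hook arch of large_soap, the point that rests on the bar. The hook is 8 mm wire: stem at x = -14 mm, arch above the soap's centre (20 mm wide inside), free tip at x = +14 mm. On top of the arch stands the black grip, 20 (x) x 12 (y) x 36 mm; take it from above along x, in its upper half, so that the fingers stay clear of the bar
- seat_left_inner (a point): inner one of the two hanging seats on the left arm, 100 mm from the pivot; a seat is the 22 mm wide stretch of bar between two wooden collars of 22 mm diameter, 4 mm thick. Site: top of the bar in the middle of the seat (moves with the bar); y axis along the bar
- seat_left_outer (a point): outer seat on the left arm, 160 mm from the pivot; a seat is the 22 mm wide stretch of bar between two wooden collars of 22 mm diameter, 4 mm thick. Site: top of the bar in the middle of the seat (moves with the bar); y axis along the bar
- seat_right (a point): the only seat on the right arm, 130 mm from the pivot; a seat is the 22 mm wide stretch of bar between two wooden collars of 22 mm diameter, 4 mm thick. Site: top of the bar in the middle of the seat (moves with the bar); y axis along the bar
- sink_bowl: bystander: small white bowl, 100 mm wide, 44 mm high; origin: centre of its underside
- tea_box: bystander: upright dark tea box, 35 x 66 x 102 mm; origin: centre of its underside
- vanilla_bottle: bystander: small dark bottle, 40 mm wide, 102 mm high; origin: centre of its underside
- coffee_jar: bystander: glass jar with white lid, 64 mm wide, 100 mm high; origin: centre of its underside
- spice_jar_a: bystander: glass spice jar with ochre lid, 42 mm wide, 96 mm high; origin: centre of its underside
- pill_jar: bystander: small jar with white lid, 43 mm wide, 76 mm high; origin: centre of its underside
Mind the look-alikes: they are no part of the job. What is shaped like the small_soap_a but pink is not meant. What is shaped like the small_soap_b but blue is not meant.

How it is judged (in metres and radians):
On the way, in this order (a step that is already met when the one before it is completed fails the run):
1. the empty bar hangs level, untouched (value of joint bar between -0.025 and 0.025 rad and contact force between the fingers and anything else below 0.1 N), for 0.3 s.
2. a small soap hangs in a left seat, let go ((distance between any of small_soap_a_hook, small_soap_b_hook and seat_left_inner below 0.01 m or distance between any of small_soap_a_hook, small_soap_b_hook and seat_left_outer below 0.01 m) and contact force between the fingers and anything else below 0.1 N), for 0.2 s.
3. the large soap hangs in the right seat, let go (distance between large_soap_hook and seat_right below 0.01 m and contact force between the fingers and anything else below 0.1 N), for 0.2 s.
4. both small soaps hang in the two left seats, let go (((distance between small_soap_a_hook and seat_left_inner below 0.01 m and distance between small_soap_b_hook and seat_left_outer below 0.01 m) or (distance between small_soap_a_hook and seat_left_outer below 0.01 m and distance between small_soap_b_hook and seat_left_inner below 0.01 m)) and contact force between the fingers and anything else below 0.1 N), for 0.2 s.
At the end, for the whole second after the job is handed in: Each small soap hangs in a left seat of its own and the large soap in the right seat (underside of the hook arch within 10 mm of the seat point), all slower than 0.08 m/s, and the bar is level within 0.06 rad (((distance between small_soap_a_hook and seat_left_inner below 0.01 m and distance between small_soap_b_hook and seat_left_outer below 0.01 m) or (distance between small_soap_a_hook and seat_left_outer below 0.01 m and distance between small_soap_b_hook and seat_left_inner below 0.01 m)) and distance between large_soap_hook and seat_right below 0.01 m and value of joint bar between -0.06 and 0.06 rad and linear speed of each of small_soap_a, small_soap_b, large_soap below 0.08 m/s); the robot touches nothing.
It fails at once if the bar tips (almost) to its stop, more than 0.2 rad either way (value of joint bar above 0.2 rad or value of joint bar below -0.2 rad).
It fails at once if a bystander is moved by more than 30 mm (distance of any of sink_bowl, tea_box, vanilla_bottle, coffee_jar, spice_jar_a, pill_jar from where it was at the start of the episode above 0.03 m).
It also fails if it takes over 72 s, if anything falls off the work surface, if the arm or the gripper's body presses on something with over 40 N, if the wrist force passes 120 N, or if a joint passes its speed limit or range.

## Working session

There is one attempt and no reset: what is moved stays moved. The work goes in short steps, Python scripts to look and compute and a tool call to move; the robot and the scene stay as the last step left them, time stands still between calls to the robot, and variables do not carry over. Pictures are saved under pics/ and viewed, at most 10 in all, crops included, and the job is handed in when it is done.

Besides the shell and the picture viewer there is one more tool, called after ">>>" by a JSON object that holds its "fn" and its "kwargs", one argument or row to a line. drive_tool: Moves the arm, as the interface text tells. Its arguments: {"type":"object","properties":{"deltas":{"type":"array"},"grip_force":{"type":"number"}},"required":["deltas"]}

```bash
mkdir -p pics; cat > h.py <<'E'
from plant import *
import numpy as np, cv2
def cam(n):
    c=get_calibration(n);R,_=cv2.Rodrigues(np.array(c['rvec'],float));return c,R,np.array(c['tvec'],float).ravel()
def cloud(n,d):
    c,R,t=cam(n);v,u=np.mgrid[:d.shape[0],:d.shape[1]]
    P=np.stack([(u-c['cx'])/c['fx']*d,(v-c['cy'])/c['fy']*d,d],-1)
    return (P-t)@R
def ray(n,u,v,z):
    c,R,t=cam(n);o=-R.T@t;r=R.T@np.array([(u-c['cx'])/c['fx'],(v-c['cy'])/c['fy'],1]);return o+r*(z-o[2])/r[2]
def snap(n,f=None):
    p,d=snapshot(n)
    if f: cv2.imwrite('pics/'+f,p[...,::-1])
    return p,d
E
python3 - <<'E'
from h import *
for n in('scene','top'):
    p,d=snap(n,n+'0.png');np.savez(n+'0.npz',p=p,d=d)
    c,R,t=cam(n);print(n,c['fx'],-R.T@t,R[2])
s=get_state();print(s['time_s'],s['tcp_pos'],s['orientation'],s['width'])
E
```

```text
scene 534.7411424508143 [-0.60075872 -0.64698696  0.72721467] [ 0.78021298  0.43817297 -0.4463991 ]
top 507.6669904334115 [-0.09554834  0.1251205   1.44958944] [ 0.38031531 -0.15588434 -0.91162511]
0.1 [ 0.2770658  -0.58726408  0.24722328] [[ 9.04372618e-01  4.26742406e-01 -1.04233630e-03]
 [ 4.26743678e-01 -9.04370057e-01  2.15253353e-03]
 [-2.40804008e-05 -2.39150281e-03 -9.99997140e-01]] 0.08585233056708269
```

View pics/scene0.png

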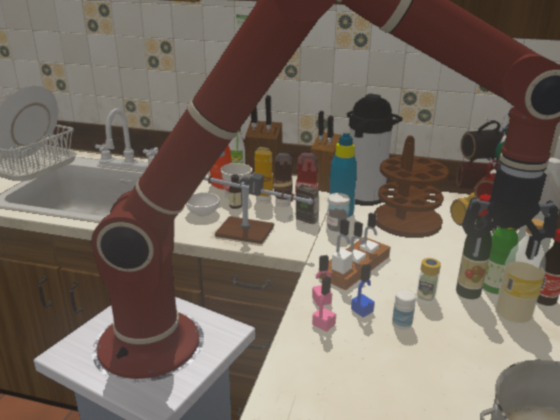

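View pics/top0.png

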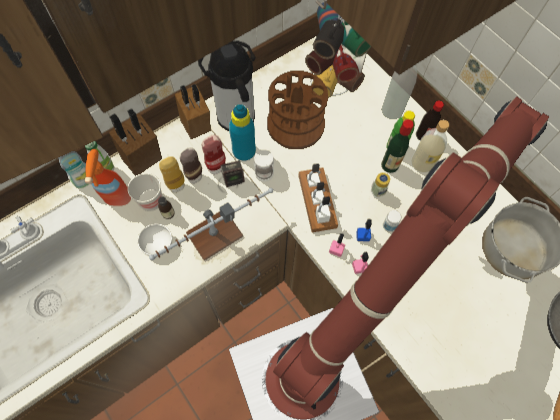

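The scene view shows the rack at about (250,200), with the bar running from (210,180) to (310,200). The mould with its white soaps is at (360,260). The look-alikes are pink at (322,297) and (325,318), and blue at (363,303). In the top view the rack is at (215,230), the mould at (320,200), pink at (338,247) and (360,265), and blue at (364,233).

```bash
python3 - <<'E'
from h import *
a=np.load('top0.npz');p=a['p'];P=cloud('top',a['d'])
c=cv2.resize(p[150:275,135:395],None,fx=3,fy=3,interpolation=cv2.INTER_CUBIC)
b=cv2.resize(np.load('scene0.npz')['p'][165:300,190:400],None,fx=3,fy=3,interpolation=cv2.INTER_CUBIC)
cv2.imwrite('pics/c1.png',c[...,::-1]);cv2.imwrite('pics/c2.png',b[...,::-1])
# bar: points 0.14<z<0.2 in rack region ; mould
def rep(n,m):
    m=m.astype(np.uint8);k,l,s,ct=cv2.connectedComponentsWithStats(m)
    for i in range(1,k):
        if s[i,4]>6:
            q=P[l==i];print(n,s[i,4],ct[i].round(1),np.median(q,0).round(4),q.min(0).round(3),q.max(0).round(3))
z=P[...,2];win=np.zeros(z.shape,bool);win[140:290,130:400]=1
rep('hi',win&(z>.125)&(z<.26))
rep('mould',win&(z>.02)&(z<.036))
rep('white',win&(p.min(-1)>150)&(z>.03)&(z<.09))
E
```

```text
hi 351 [140.  146.9] [0.7563 0.2108 0.1639] [0.737 0.156 0.125] [0.776 0.249 0.187]
hi 266 [211.  146.5] [0.6831 0.0153 0.1605] [ 0.673 -0.022  0.125] [0.706 0.04  0.185]
hi 8 [240.9 140.1] [ 0.69   -0.079   0.1289] [ 0.687 -0.089  0.125] [ 0.694 -0.072  0.131]
hi 121 [394.7 145.5] [ 0.4967 -0.4968  0.1466] [ 0.478 -0.508  0.126] [ 0.524 -0.489  0.175]
hi 251 [188.1 155.9] [0.6793 0.0856 0.1562] [0.666 0.059 0.125] [0.704 0.113 0.17 ]
hi 291 [168.3 165.1] [0.6665 0.1484 0.1627] [0.656 0.121 0.125] [0.69  0.176 0.18 ]
hi 9 [316.6 164.1] [ 0.5329 -0.2615  0.1267] [ 0.528 -0.267  0.125] [ 0.536 -0.256  0.131]
hi 10 [319.6 184. ] [ 0.4679 -0.2438  0.1268] [ 0.466 -0.25   0.125] [ 0.473 -0.237  0.13 ]
hi 836 [212.1 220.8] [0.4573 0.07   0.1597] [ 0.407 -0.107  0.128] [0.507 0.274 0.191]
hi 58 [325.5 199.7] [ 0.4078 -0.2341  0.1476] [ 0.404 -0.245  0.125] [ 0.417 -0.225  0.161]
mould 223 [296.  142.7] [ 0.6758 -0.2587  0.0266] [ 0.655 -0.322  0.02 ] [ 0.712 -0.203  0.035]
mould 61 [244.8 153.8] [ 0.6951 -0.0881  0.0272] [ 0.685 -0.132  0.02 ] [ 0.728 -0.057  0.036]
mould 64 [147.3 164.1] [
[... 1906 characters left out ...]
.4486 -0.4215  0.0605] [ 0.445 -0.426  0.039] [ 0.451 -0.42   0.069]
white 11 [157.8 183.3] [0.6755 0.1966 0.0664] [0.654 0.194 0.042] [0.68  0.201 0.087]
white 108 [317.7 196.2] [ 0.4707 -0.2457  0.0366] [ 0.451 -0.266  0.031] [ 0.492 -0.228  0.088]
white 10 [145.5 201.2] [0.6198 0.246  0.0852] [0.618 0.233 0.077] [0.626 0.26  0.089]
white 146 [322.6 212. ] [ 0.4072 -0.2324  0.0667] [ 0.39  -0.255  0.033] [ 0.43  -0.214  0.09 ]
white 165 [392.6 216.6] [ 0.317  -0.4179  0.0745] [ 0.296 -0.44   0.032] [ 0.336 -0.4    0.083]
white 76 [157.4 229.9] [0.5483 0.2306 0.0419] [0.483 0.208 0.03 ] [0.567 0.302 0.049]
white 23 [142.6 249.8] [0.4903 0.3015 0.0431] [0.475 0.286 0.037] [0.524 0.308 0.048]
```

View pics/c1.png

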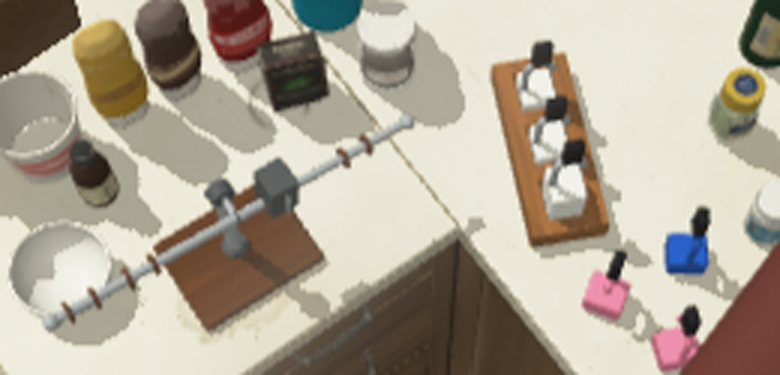

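View pics/c2.png

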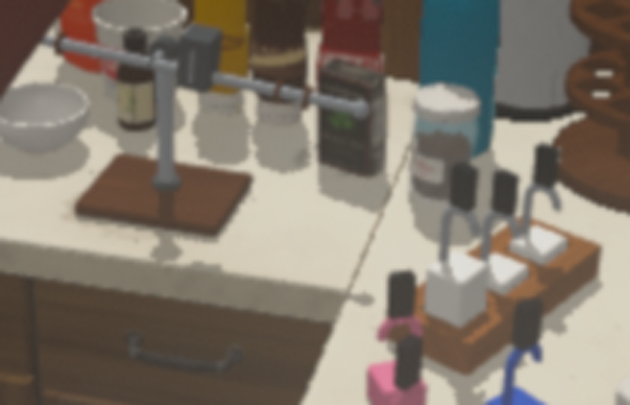

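```bash
python3 - <<'E'
from h import *
a=np.load('top0.npz');p=a['p'];P=cloud('top',a['d']);z=P[...,2]
# bar
m=np.zeros(z.shape,bool);m[180:270,145:285]=1;m&=(z>.128)&(z<.2)
k,l,s,ct=cv2.connectedComponentsWithStats(m.astype(np.uint8));i=1+s[1:,4].argmax();q=P[l==i]
b=q[q[:,2]<.172]
for _ in range(4):
    mu=b.mean(0);v=np.linalg.svd(b-mu)[2][0];r=np.linalg.norm((b-mu)-np.outer((b-mu)@v,v),axis=1);b=b[r<max(.007,np.median(r)*2)]
v*=np.sign(v[1]);t=(q-mu)@v;print('bar mu',mu.round(4),'v',v.round(4),'ends',(mu+v*t.min()).round(4),(mu+v*t.max()).round(4),'mid',(mu+v*(t.min()+t.max())/2).round(4),'yaw',np.degrees(np.arctan2(-v[0],v[1])),'tilt',np.arcsin(v[2]))
r=q[q[:,2]>.178];print('rider/top pts',len(r),r.mean(0).round(4),r.min(0).round(4),r.max(0).round(4))
hsv=cv2.cvtColor(p,cv2.COLOR_RGB2HSV)
def brown(box,zz):
    w=np.zeros(z.shape,np.uint8);w[box[0]:box[1],box[2]:box[3]]=1
    mm=w.astype(bool)&(hsv[...,1]>100)&(hsv[...,0]<20)&(np.abs(z-zz)<.006)
    q=P[mm][:,:2].astype(np.float32);return cv2.minAreaRect(q),len(q)
print('mould',brown((160,235,290,345),.03));print('foot',brown((200,265,180,250),.014))
# white tops & black grips
for n,w in(('s1',(160,190,300,330)),('s2',(183,205,305,330)),('L',(195,225,310,340))):
    mm=np.zeros(z.shape,bool);mm[w[0]:w[1],w[2]:w[3]]=1
    for nm,lo,hi in(('grip',.098 if n!='L' else .122,.2),):
        g=mm&(z>lo)&(z<hi);q=P[g];v_,u_=np.nonzero(g);print(n,nm,len(q),q.mean(0).round(4),q.min(0).round(3),q.max(0).round(3),u_.mean(),v_.mean())
t=p[155:225,295:345];t=cv2.resize(t,None,fx=8,fy=8,interpolation=cv2.INTER_CUBIC)
u=np.load('scene0.npz')['p'][208:288,322:395];u=cv2.resize(u,None,fx=5,fy=7,interpolation=cv2.INTER_CUBIC)
cv2.imwrite('pics/c3.png',np.hstack([t,u])[...,::-1][:,:800] if False else np.hstack([cv2.resize(t,(400,560)),cv2.resize(u,(400,560))])[...,::-1])
E
```

```text
bar mu [0.4553 0.0898 0.1539] v [-0.2223  0.9715  0.0825] ends [ 0.5005 -0.1073  0.1371] [0.4132 0.2741 0.1695] mid [0.4568 0.0834 0.1533] yaw 12.890733487973561 tilt 0.08262348056607387
rider/top pts 133 [0.4665 0.0387 0.1847] [0.4471 0.0203 0.1782] [0.4864 0.0542 0.1914]
mould (((0.47105127573013306, -0.2469572275876999), (0.08063259720802307, 0.20038655400276184), 79.27677154541016), 717)
foot (((0.4811590909957886, 0.08936404436826706), (0.10591550916433334, 0.13565534353256226), 13.402544021606445), 928)
s1 grip 103 [ 0.501  -0.2513  0.1168] [ 0.465 -0.27   0.099] [ 0.541 -0.237  0.131] 317.41747572815535 175.75728155339806
s2 grip 113 [ 0.432  -0.2385  0.1314] [ 0.404 -0.256  0.099] [ 0.478 -0.223  0.161] 323.283185840708 194.76106194690266
L grip 59 [ 0.4091 -0.2341  0.1457] [ 0.404 -0.245  0.124] [ 0.417 -0.225  0.161] 325.50847457627117 199.8135593220339
```

View pics/c3.png

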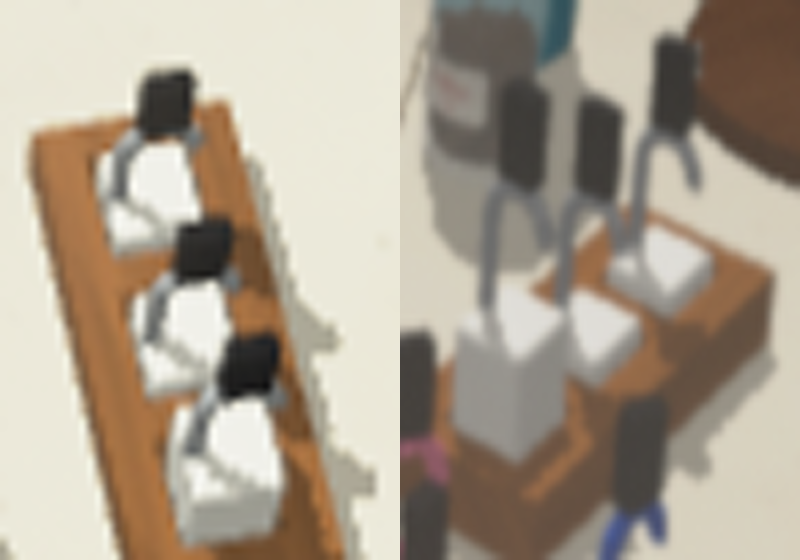

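The top crop (left half) shows the hooks with the stem on the image left and the free tip on the right, so they open towards world -y.

Several things could be the ones meant:
- **Wanted:** the white small soaps at top (313,179) and (318,196), and the tall white one at (322,212). They are white and sit in the mould.
- **Not wanted:** pink at (338,247) and (360,265), and blue at (364,233).

The crop confirms the three white ones.

```bash
cat >> h.py <<'E'
from scipy.spatial.transform import Rotation as Ro
MID=np.array([.459,.0838]);YAW=13.1
def rk(x,y): # rack coords -> world xy
    a=np.radians(YAW);return MID+x*np.array([np.cos(a),np.sin(a)])+y*np.array([-np.sin(a),np.cos(a)])
def go(xy,z,yaw,s=None):
    """deltas from the present pose to a down-pointing pose with tool x at yaw"""
    s=s or get_state();R=np.array(s['orientation']);a=np.radians(yaw)
    T=np.array([[np.cos(a),np.sin(a),0],[np.sin(a),-np.cos(a),0],[0,0,-1]])
    w=Ro.from_matrix(R.T@T).as_rotvec(degrees=True);t=R.T@(np.array([*xy,z])-s['tcp_pos'])
    print('w',w.round(1),'t',t.round(4),'rows',max(np.linalg.norm(t)/.0417,np.linalg.norm(w)/7.16).__round__(1))
def st():
    s=get_state();print({k:np.round(s[k],4).tolist() for k in('time_s','tcp_pos','wrist_force','width','finger_force','joint_positions')})
E
python3 -c "
from h import *
go(rk(0,-.045),.27,13.1)"
```

```text
w [-0.1  0.  12.2] t [ 0.4414 -0.4853 -0.0216] rows 15.7
```

>>> {"fn": "drive_tool", "kwargs": {
  "deltas": [
    {"wz":6,"tx":0.1,"ty":-0.1,"tz":-0.022,"fingers":0},
    {"wz":12.2,"tx":0.4415,"ty":-0.4855,"tz":-0.022,"fingers":0},
    {"wz":12.2,"tx":0.4415,"ty":-0.4855,"tz":-0.022,"fingers":0},
    {"wz":12.2,"tx":0.4415,"ty":-0.4855,"tz":-0.022,"fingers":0},
    {"wz":12.2,"tx":0.4415,"ty":-0.4855,"tz":-0.022,"fingers":0},
    {"wz":12.2,"tx":0.4415,"ty":-0.4855,"tz":-0.022,"fingers":0},
    {"wz":12.2,"tx":0.4415,"ty":-0.4855,"tz":-0.022,"fingers":0},
    {"wz":12.2,"tx":0.4415,"ty":-0.4855,"tz":-0.022,"fingers":0},
    {"wz":12.2,"tx":0.4415,"ty":-0.4855,"tz":-0.022,"fingers":0},
    {"wz":12.2,"tx":0.4415,"ty":-0.4855,"tz":-0.022,"fingers":0},
    {"wz":12.2,"tx":0.4415,"ty":-0.4855,"tz":-0.022,"fingers":0},
    {"wz":12.2,"tx":0.4415,"ty":-0.4855,"tz":-0.022,"fingers":0},
    {"wz":12.2,"tx":0.4415,"ty":-0.4855,"tz":-0.022,"fingers":0},
    {"wz":12.2,"tx":0.4415,"ty":-0.4855,"tz":-0.022,"fingers":0},
    {"wz":12.2,"tx":0.4415,"ty":-0.4855,"tz":-0.022,"fingers":0},
    {"wz":12.2,"tx":0.4415,"ty":-0.4855,"tz":-0.022,"fingers":0},
    {"wz":12.2,"tx":0.4415,"ty":-0.4855,"tz":-0.022,"fingers":0},
    {"wz":12.2,"tx":0.4415,"ty":-0.4855,"tz":-0.022,"fingers":0},
    {"wz":12.2,"tx":0.4415,"ty":-0.4855,"tz":-0.022,"fingers":0}
  ]
}}

```text
invalid input at $.deltas[0]: expected keys wx, wy, wz, tx, ty, tz, fingers
```

```bash
python3 -c "
from h import *
st();go(rk(0,-.045),.187,13.1)"
```

```text
{'time_s': 0.1, 'tcp_pos': [0.2771, -0.5873, 0.2472], 'wrist_force': [-0.2864, -0.9465, -0.6065], 'width': 0.0859, 'finger_force': 0.0, 'joint_positions': [63.2258, 35.2864, -0.7236, 81.6322, 0.4641, 63.2213, -2.3139]}
w [-0.1  0.  12.2] t [ 0.4414 -0.4851  0.0614] rows 15.8
```

>>> {"fn": "drive_tool", "kwargs": {
  "deltas": [
    {"wx":0,"wy":0,"wz":6,"tx":0.1,"ty":-0.1,"tz":-0.022,"fingers":0},
    {"wx":0,"wy":0,"wz":12.2,"tx":0.4415,"ty":-0.4855,"tz":-0.022,"fingers":0},
    {"wx":0,"wy":0,"wz":12.2,"tx":0.4415,"ty":-0.4855,"tz":-0.022,"fingers":0},
    {"wx":0,"wy":0,"wz":12.2,"tx":0.4415,"ty":-0.4855,"tz":-0.022,"fingers":0},
    {"wx":0,"wy":0,"wz":12.2,"tx":0.4415,"ty":-0.4855,"tz":-0.022,"fingers":0},
    {"wx":0,"wy":0,"wz":12.2,"tx":0.4415,"ty":-0.4855,"tz":-0.022,"fingers":0},
    {"wx":0,"wy":0,"wz":12.2,"tx":0.4415,"ty":-0.4855,"tz":-0.022,"fingers":0},
    {"wx":0,"wy":0,"wz":12.2,"tx":0.4415,"ty":-0.4855,"tz":-0.022,"fingers":0},
    {"wx":0,"wy":0,"wz":12.2,"tx":0.4415,"ty":-0.4855,"tz":-0.022,"fingers":0},
    {"wx":0,"wy":0,"wz":12.2,"tx":0.4415,"ty":-0.4855,"tz":-0.022,"fingers":0},
    {"wx":0,"wy":0,"wz":12.2,"tx":0.4415,"ty":-0.4855,"tz":-0.022,"fingers":0},
    {"wx":0,"wy":0,"wz":12.2,"tx":0.4415,"ty":-0.4855,"tz":-0.022,"fingers":0},
    {"wx":0,"wy":0,"wz":12.2,"tx":0.4415,"ty":-0.4855,"tz":-0.022,"fingers":0},
    {"wx":0,"wy":0,"wz":12.2,"tx":0.4415,"ty":-0.4855,"tz":-0.022,"fingers":0},
    {"wx":0,"wy":0,"wz":12.2,"tx":0.4415,"ty":-0.4855,"tz":-0.022,"fingers":0},
    {"wx":0,"wy":0,"wz":12.2,"tx":0.4415,"ty":-0.4855,"tz":-0.022,"fingers":0},
    {"wx":0,"wy":0,"wz":12.2,"tx":0.4415,"ty":-0.4855,"tz":-0.022,"fingers":0},
    {"wx":0,"wy":0,"wz":12.2,"tx":0.4415,"ty":-0.4855,"tz":-0.022,"fingers":0},
    {"wx":0,"wy":0,"wz":12.2,"tx":0.4415,"ty":-0.4855,"tz":-0.022,"fingers":0},
    {"wx":0,"wy":0,"wz":12.2,"tx":0.4415,"ty":-0.4855,"tz":-0.022,"fingers":0}
  ]
}}

```text
time_s: 1.77
tcp_pos: [0.469, 0.0379, 0.2701]
orientation: [[0.975, 0.223, -0.001], [0.223, -0.975, -0.001], [-0.001, 0.001, -1.0]]
wrist_force: [0.2, -0.1, 0.5]
width: 0.0859
finger_force: 0.0
```

```bash
python3 -c "
from h import *
st();go(rk(0,-.045),.187,13.1)"
```

```text
{'time_s': 1.7667, 'tcp_pos': [0.469, 0.0379, 0.2701], 'wrist_force': [0.179, -0.0554, 0.5153], 'width': 0.0859, 'finger_force': 0.0, 'joint_positions': [-1.2329, 18.1906, -8.0879, 108.0398, 3.171, 54.0481, -87.8953]}
w [ 0.   0.1 -0.2] t [ 0.0008 -0.0021  0.0831] rows 2.0
```

>>> {"fn": "drive_tool", "kwargs": {
  "deltas": [
    {"wx":0,"wy":0,"wz":0,"tx":0,"ty":-0.001,"tz":0.045,"fingers":0},
    {"wx":0,"wy":0,"wz":0,"tx":0,"ty":-0.001,"tz":0.088,"fingers":0},
    {"wx":0,"wy":0,"wz":0,"tx":0,"ty":-0.001,"tz":0.088,"fingers":60},
    {"wx":0,"wy":0,"wz":0,"tx":0,"ty":-0.001,"tz":0.088,"fingers":125},
    {"wx":0,"wy":0,"wz":0,"tx":0,"ty":-0.001,"tz":0.088,"fingers":125},
    {"wx":0,"wy":0,"wz":0,"tx":0,"ty":-0.001,"tz":0.088,"fingers":125},
    {"wx":0,"wy":0,"wz":0,"tx":0,"ty":-0.001,"tz":0.088,"fingers":125}
  ],
  "grip_force": 20
}}

```text
time_s: 2.35
tcp_pos: [0.4707, 0.0405, 0.1844]
orientation: [[0.974, 0.225, 0.005], [0.225, -0.974, 0.0], [0.005, 0.001, -1.0]]
wrist_force: [0.1, 0.1, 0.0]
width: 0.0434
finger_force: 0.0
```

```bash
python3 -c "
from h import *
st();go(rk(0,0.005),.182,13.1)"
```

```text
{'time_s': 2.35, 'tcp_pos': [0.4707, 0.0405, 0.1844], 'wrist_force': [0.0828, 0.1393, 0.0017], 'width': 0.0434, 'finger_force': 0.0, 'joint_positions': [-2.1604, 24.7145, -7.5512, 114.7257, 4.8643, 40.5873, -89.6908]}
w [ 0.  -0.3 -0.1] t [-0.0017 -0.0498  0.0024] rows 1.2
```

>>> {"fn": "drive_tool", "kwargs": {
  "deltas": [
    {"wx":0,"wy":0,"wz":0,"tx":-0.001,"ty":-0.008,"tz":0.001,"fingers":125},
    {"wx":0,"wy":0,"wz":0,"tx":-0.001,"ty":-0.016,"tz":0.001,"fingers":125},
    {"wx":0,"wy":0,"wz":0,"tx":-0.001,"ty":-0.024,"tz":0,"fingers":125},
    {"wx":0,"wy":0,"wz":0,"tx":-0.001,"ty":-0.032,"tz":0,"fingers":125},
    {"wx":0,"wy":0,"wz":0,"tx":-0.001,"ty":-0.04,"tz":0,"fingers":125},
    {"wx":0,"wy":0,"wz":0,"tx":-0.001,"ty":-0.046,"tz":0,"fingers":125},
    {"wx":0,"wy":0,"wz":0,"tx":-0.001,"ty":-0.052,"tz":0,"fingers":125},
    {"wx":0,"wy":0,"wz":0,"tx":-0.001,"ty":-0.052,"tz":0,"fingers":125},
    {"wx":0,"wy":0,"wz":0,"tx":-0.001,"ty":-0.052,"tz":0,"fingers":60},
    {"wx":0,"wy":0,"wz":0,"tx":-0.001,"ty":-0.052,"tz":0,"fingers":0},
    {"wx":0,"wy":0,"wz":0,"tx":-0.001,"ty":-0.052,"tz":0,"fingers":0},
    {"wx":0,"wy":0,"wz":0,"tx":-0.001,"ty":-0.052,"tz":0,"fingers":0},
    {"wx":0,"wy":0,"wz":0,"tx":-0.001,"ty":-0.052,"tz":0,"fingers":0},
    {"wx":0,"wy":0,"wz":0,"tx":-0.001,"ty":-0.052,"tz":-0.04,"fingers":0},
    {"wx":0,"wy":0,"wz":0,"tx":-0.001,"ty":-0.052,"tz":-0.085,"fingers":0},
    {"wx":0,"wy":0,"wz":0,"tx":-0.001,"ty":-0.052,"tz":-0.085,"fingers":0},
    {"wx":0,"wy":0,"wz":0,"tx":-0.001,"ty":-0.052,"tz":-0.085,"fingers":0}
  ]
}}

```text
time_s: 3.77
tcp_pos: [0.4582, 0.0913, 0.2699]
orientation: [[0.974, 0.225, 0.007], [0.225, -0.974, 0.002], [0.007, -0.0, -1.0]]
wrist_force: [0.0, -0.9, -0.8]
width: 0.0854
finger_force: 0.0
```

```bash
cat >> h.py <<'E'
def bar(f=None):
    p,d=snap('top',f);np.savez('b.npz',p=p,d=d);P=cloud('top',d);z=P[...,2];q=P.reshape(-1,3)
    a=np.radians(YAW);R2=np.array([[np.cos(a),np.sin(a)],[-np.sin(a),np.cos(a)]]);l=(q[:,:2]-MID)@R2.T
    m=(abs(l[:,0]+.002)<.012)&(abs(l[:,1])<.195)&(q[:,2]>.115)&(q[:,2]<.175)&(abs(l[:,1])>.03);l=np.c_[l,q[:,2]][m]
    s=np.sort(l[:,1]);
    k=np.ones(len(l),bool)
    for _ in range(5):
        c=np.polyfit(l[k,1],l[k,2],1);r=l[:,2]-np.polyval(c,l[:,1]);k=abs(r)<.006
    e=np.polyfit(l[k,1],l[k,0],1)
    print('n',k.sum(),'tilt',c[0].round(4),'z0',c[1].round(4),'x fit',e.round(4),'y ends',l[k,1].min().round(4),l[k,1].max().round(4))
E
python3 -c "
from h import *
st();bar('r1.png')"
```

```text
{'time_s': 3.7667, 'tcp_pos': [0.4582, 0.0913, 0.2699], 'wrist_force': [0.0061, -0.9138, -0.8039], 'width': 0.0854, 'finger_force': 0.0, 'joint_positions': [-7.5242, 17.7179, -8.4965, 108.8169, 3.2379, 53.2879, -94.518]}
n 275 tilt -0.0068 z0 0.1531 x fit [ 0.0032 -0.0022] y ends -0.0717 0.1945
```

```bash
python3 -c "
from h import *
go((.532,-.2585),.2,-10.7)"
```

```text
w [-0.  -0.1 23.7] t [-0.0057  0.3574  0.068 ] rows 8.7
```

>>> {"fn": "drive_tool", "kwargs": {
  "deltas": [
    {"wx":0,"wy":0,"wz":4,"tx":-0.001,"ty":0.03,"tz":0,"fingers":0},
    {"wx":0,"wy":0,"wz":23.7,"tx":-0.0055,"ty":0.2,"tz":0,"fingers":0},
    {"wx":0,"wy":0,"wz":23.7,"tx":-0.0055,"ty":0.2,"tz":0,"fingers":0},
    {"wx":0,"wy":0,"wz":23.7,"tx":-0.0055,"ty":0.2,"tz":0,"fingers":0},
    {"wx":0,"wy":0,"wz":23.7,"tx":-0.0055,"ty":0.2,"tz":0,"fingers":0},
    {"wx":0,"wy":0,"wz":23.7,"tx":-0.0055,"ty":0.3575,"tz":0.068,"fingers":0},
    {"wx":0,"wy":0,"wz":23.7,"tx":-0.0055,"ty":0.3575,"tz":0.068,"fingers":0},
    {"wx":0,"wy":0,"wz":23.7,"tx":-0.0055,"ty":0.3575,"tz":0.068,"fingers":0},
    {"wx":0,"wy":0,"wz":23.7,"tx":-0.0055,"ty":0.3575,"tz":0.068,"fingers":0},
    {"wx":0,"wy":0,"wz":23.7,"tx":-0.0055,"ty":0.3575,"tz":0.068,"fingers":0},
    {"wx":0,"wy":0,"wz":23.7,"tx":-0.0055,"ty":0.3575,"tz":0.068,"fingers":0}
  ]
}}

```text
time_s: 4.73
tcp_pos: [0.5291, -0.2621, 0.1952]
orientation: [[0.981, -0.192, -0.007], [-0.192, -0.981, 0.001], [-0.007, 0.001, -1.0]]
wrist_force: [-1.0, 0.4, -0.6]
width: 0.0855
finger_force: 0.0
```

```bash
python3 -c "
from h import *
st();go((.532,-.2585),.112,-10.7);bar()"
```

```text
{'time_s': 4.7333, 'tcp_pos': [0.5291, -0.2621, 0.1952], 'wrist_force': [-0.9787, 0.4123, -0.5704], 'width': 0.0855, 'finger_force': 0.0, 'joint_positions': [22.9018, 33.1782, 2.017, 95.4368, -1.2137, 51.8096, -75.6965]}
w [ 0.1  0.4 -0.3] t [ 0.0028 -0.0042  0.0832] rows 2.0
n 434 tilt -0.0099 z0 0.1534 x fit [ 0.0037 -0.0022] y ends -0.1945 0.1944
```

>>> {"fn": "drive_tool", "kwargs": {
  "deltas": [
    {"wx":0,"wy":0.4,"wz":-0.3,"tx":0.0025,"ty":-0.004,"tz":0.03,"fingers":0},
    {"wx":0,"wy":0.4,"wz":-0.3,"tx":0.0025,"ty":-0.004,"tz":0.06,"fingers":0},
    {"wx":0,"wy":0.4,"wz":-0.3,"tx":0.0025,"ty":-0.004,"tz":0.083,"fingers":0},
    {"wx":0,"wy":0.4,"wz":-0.3,"tx":0.0025,"ty":-0.004,"tz":0.083,"fingers":60},
    {"wx":0,"wy":0.4,"wz":-0.3,"tx":0.0025,"ty":-0.004,"tz":0.083,"fingers":120},
    {"wx":0,"wy":0.4,"wz":-0.3,"tx":0.0025,"ty":-0.004,"tz":0.083,"fingers":255},
    {"wx":0,"wy":0.4,"wz":-0.3,"tx":0.0025,"ty":-0.004,"tz":0.083,"fingers":255},
    {"wx":0,"wy":0.4,"wz":-0.3,"tx":0.0025,"ty":-0.004,"tz":0.083,"fingers":255},
    {"wx":0,"wy":0.4,"wz":-0.3,"tx":0.0025,"ty":-0.004,"tz":0.083,"fingers":255},
    {"wx":0,"wy":0.4,"wz":-0.3,"tx":0.0025,"ty":-0.004,"tz":0.083,"fingers":255},
    {"wx":0,"wy":0.4,"wz":-0.3,"tx":0.0025,"ty":-0.004,"tz":0.083,"fingers":255}
  ],
  "grip_force": 50
}}

```text
time_s: 5.7
tcp_pos: [0.5361, -0.2558, 0.118]
orientation: [[0.984, -0.18, 0.01], [-0.18, -0.984, -0.003], [0.01, 0.001, -1.0]]
wrist_force: [-0.3, 0.3, 6.1]
width: 0.0187
finger_force: 50.9
```

```bash
python3 -c "
from h import *
st()"
```

```text
{'time_s': 5.7, 'tcp_pos': [0.5361, -0.2558, 0.118], 'wrist_force': [-0.3206, 0.2588, 6.0613], 'width': 0.0187, 'finger_force': 50.8902, 'joint_positions': [22.5904, 38.6543, 1.3622, 99.8009, -1.4201, 40.979, -75.6501]}
```

>>> {"fn": "drive_tool", "kwargs": {
  "deltas": [
    {"wx":0,"wy":0,"wz":0,"tx":0,"ty":0,"tz":-0.02,"fingers":255},
    {"wx":0,"wy":0,"wz":0,"tx":0,"ty":0,"tz":-0.05,"fingers":255},
    {"wx":0,"wy":0,"wz":0,"tx":0,"ty":0,"tz":-0.08,"fingers":255},
    {"wx":0,"wy":0,"wz":0,"tx":0,"ty":0,"tz":-0.11,"fingers":255},
    {"wx":0,"wy":0,"wz":0,"tx":0,"ty":0,"tz":-0.15,"fingers":255},
    {"wx":0,"wy":0,"wz":0,"tx":0,"ty":0,"tz":-0.195,"fingers":255},
    {"wx":0,"wy":0,"wz":0,"tx":0,"ty":0,"tz":-0.195,"fingers":255},
    {"wx":0,"wy":0,"wz":0,"tx":0,"ty":0,"tz":-0.195,"fingers":255},
    {"wx":0,"wy":0,"wz":0,"tx":0,"ty":0,"tz":-0.195,"fingers":255}
  ]
}}

```text
time_s: 6.45
tcp_pos: [0.533, -0.2543, 0.3105]
orientation: [[0.984, -0.179, 0.005], [-0.179, -0.984, -0.0], [0.005, -0.001, -1.0]]
wrist_force: [-0.1, 0.1, -3.0]
width: 0.019
finger_force: 49.8
```

```bash
python3 -c "
from h import *
st();go(rk(-.04,.1035),.31,103.1)"
```

```text
{'time_s': 6.45, 'tcp_pos': [0.533, -0.2543, 0.3105], 'wrist_force': [-0.101, 0.0847, -2.9624], 'width': 0.019, 'finger_force': 49.7906, 'joint_positions': [22.1415, 26.6896, 2.0503, 86.7429, -1.1248, 66.3084, -75.9177]}
w [   0.3   -0.2 -113.4] t [-2.114e-01 -3.984e-01 -3.000e-04] rows 15.8
```

>>> {"fn": "drive_tool", "kwargs": {
  "deltas": [
    {"wx":0,"wy":0,"wz":-5,"tx":-0.01,"ty":-0.018,"tz":0,"fingers":255},
    {"wx":0,"wy":0,"wz":-12,"tx":-0.023,"ty":-0.043,"tz":0,"fingers":255},
    {"wx":0,"wy":0,"wz":-19,"tx":-0.036,"ty":-0.068,"tz":0,"fingers":255},
    {"wx":0,"wy":0,"wz":-26,"tx":-0.05,"ty":-0.093,"tz":0,"fingers":255},
    {"wx":0,"wy":0,"wz":-33,"tx":-0.063,"ty":-0.118,"tz":0,"fingers":255},
    {"wx":0,"wy":0,"wz":-40,"tx":-0.076,"ty":-0.143,"tz":0,"fingers":255},
    {"wx":0,"wy":0,"wz":-47,"tx":-0.09,"ty":-0.168,"tz":0,"fingers":255},
    {"wx":0,"wy":0,"wz":-54,"tx":-0.103,"ty":-0.193,"tz":0,"fingers":255},
    {"wx":0,"wy":0,"wz":-61,"tx":-0.116,"ty":-0.218,"tz":0,"fingers":255},
    {"wx":0,"wy":0,"wz":-68,"tx":-0.13,"ty":-0.243,"tz":0,"fingers":255},
    {"wx":0,"wy":0,"wz":-75,"tx":-0.143,"ty":-0.268,"tz":0,"fingers":255},
    {"wx":0,"wy":0,"wz":-82,"tx":-0.156,"ty":-0.293,"tz":0,"fingers":255},
    {"wx":0,"wy":0,"wz":-89,"tx":-0.169,"ty":-0.318,"tz":0,"fingers":255},
    {"wx":0,"wy":0,"wz":-96,"tx":-0.182,"ty":-0.343,"tz":0,"fingers":255},
    {"wx":0,"wy":0,"wz":-103,"tx":-0.195,"ty":-0.368,"tz":0,"fingers":255},
    {"wx":0,"wy":0,"wz":-109,"tx":-0.205,"ty":-0.386,"tz":0,"fingers":255},
    {"wx":0,"wy":0,"wz":-113.4,"tx":-0.2115,"ty":-0.3985,"tz":0,"fingers":255},
    {"wx":0,"wy":0,"wz":-113.4,"tx":-0.2115,"ty":-0.3985,"tz":0,"fingers":255},
    {"wx":0,"wy":0,"wz":-113.4,"tx":-0.2115,"ty":-0.3985,"tz":0,"fingers":255},
    {"wx":0,"wy":0,"wz":-113.4,"tx":-0.2115,"ty":-0.3985,"tz":0,"fingers":255}
  ]
}}

```text
time_s: 8.12
tcp_pos: [0.3971, 0.1736, 0.3086]
orientation: [[-0.223, 0.975, 0.004], [0.975, 0.223, -0.003], [-0.004, 0.003, -1.0]]
wrist_force: [0.6, -0.5, -1.0]
width: 0.0187
finger_force: 49.8
```

```bash
python3 -c "
from h import *
st();go(rk(-.04,.1035),.205,103.1);bar('r2.png');snap('scene','s2.png')"
```

```text
{'time_s': 8.1167, 'tcp_pos': [0.3971, 0.1736, 0.3086], 'wrist_force': [0.5774, -0.4951, -1.0185], 'width': 0.0187, 'finger_force': 49.7955, 'joint_positions': [-1.0032, 14.1964, -32.2603, 108.9663, 9.0918, 59.1793, -24.2571]}
w [ 0.2  0.2 -0.2] t [ 0.0024 -0.0004  0.1036] rows 2.5
n 176 tilt -0.0157 z0 0.1542 x fit [ 0.0001 -0.0018] y ends -0.1943 0.1944
```

View pics/r2.png

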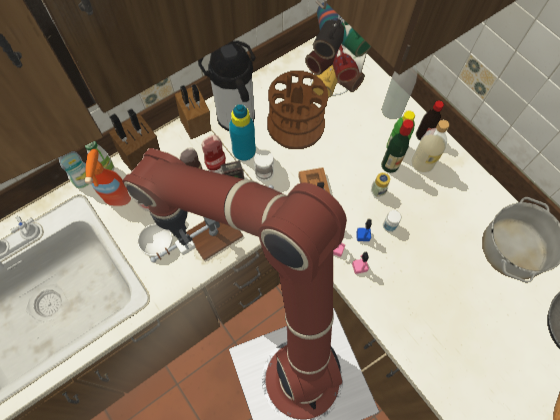

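The top view shows the arm over the left arm of the bar, with the gripper at about (173,222) and the soap hidden below it. The bar is still level and the mould's far cavity is empty.

>>> {"fn": "drive_tool", "kwargs": {
  "deltas": [
    {"wx":0,"wy":0,"wz":0,"tx":0.002,"ty":-0.002,"tz":0.03,"fingers":255},
    {"wx":0,"wy":0,"wz":0,"tx":0.002,"ty":-0.002,"tz":0.065,"fingers":255},
    {"wx":0,"wy":0,"wz":0,"tx":0.002,"ty":-0.002,"tz":0.0985,"fingers":255},
    {"wx":0,"wy":0,"wz":0,"tx":0.002,"ty":-0.002,"tz":0.0985,"fingers":255},
    {"wx":0,"wy":0,"wz":0,"tx":0.002,"ty":-0.002,"tz":0.0985,"fingers":255},
    {"wx":0,"wy":0,"wz":0,"tx":0.002,"ty":-0.002,"tz":0.0985,"fingers":255},
    {"wx":0,"wy":0,"wz":0,"tx":0.002,"ty":-0.002,"tz":0.0985,"fingers":255}
  ]
}}

```text
time_s: 8.8
tcp_pos: [0.3971, 0.1773, 0.2133]
orientation: [[-0.225, 0.974, 0.011], [0.974, 0.225, 0.001], [-0.002, 0.011, -1.0]]
wrist_force: [-0.8, -0.0, -1.2]
width: 0.0186
finger_force: 49.8
```

```bash
python3 -c "
from h import *
st();go(rk(0,.1035),.211,103.1)
p,d=snap('scene');q=p[150:240,180:320];cv2.imwrite('pics/s3.png',cv2.resize(q,None,fx=5.5,fy=5.5,interpolation=cv2.INTER_CUBIC)[...,::-1])"
```

```text
{'time_s': 8.8, 'tcp_pos': [0.3971, 0.1773, 0.2133], 'wrist_force': [-0.7534, -0.0254, -1.1546], 'width': 0.0186, 'finger_force': 49.7629, 'joint_positions': [-4.6978, 21.2105, -29.999, 117.7123, 15.4973, 44.2103, -31.1248]}
w [ 0.6  0.1 -0.1] t [-0.0015  0.0391  0.0027] rows 0.9
```

View pics/s3.png

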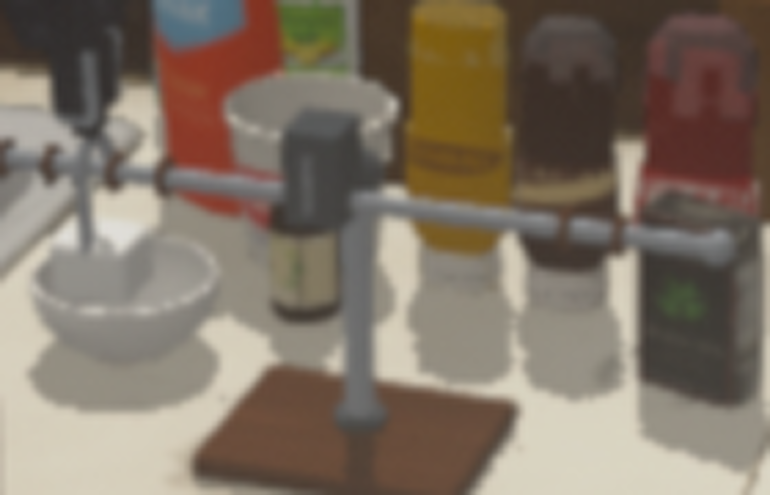

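```bash
cat >> h.py <<'E'
def prj(n,X):
    c,R,t=cam(n);q=R@np.array(X,float)+t;return np.round([c['fx']*q[0]/q[2]+c['cx'],c['fy']*q[1]/q[2]+c['cy']],1)
E
python3 -c "
from h import *
for y in (.173,.147,.113,.087,-.117,-.143,.19,-.19): print(y,prj('scene',[*rk(0,y),.15]),prj('top',[*rk(0,y),.15]))
# stem of held soap as predicted, at mid height z .165
print('stem', [prj('scene',[*rk(-.04+.0005-.014,.105-.0035),z]) for z in (.135,.15)])
a=np.load('top0.npz')
t=cv2.resize(a['p'][190:275,140:280],None,fx=5.5,fy=5.5,interpolation=cv2.INTER_CUBIC)
cv2.imwrite('pics/t3.png',t[...,::-1])
"
```

```text
0.173 [179.8 177.5] [157.9 255.3]
0.147 [188.6 178.7] [166.4 250.1]
0.113 [200.2 180.3] [177.3 243.4]
0.087 [209.1 181.5] [185.7 238.3]
-0.117 [282.3 191.6] [248.4 200. ]
-0.143 [292.1 192.9] [256.1 195.3]
0.19 [174.1 176.7] [152.3 258.7]
-0.19 [309.9 195.3] [269.9 186.9]
stem [array([195.9, 194. ]), array([195.6, 188.7])]
```

View pics/t3.png

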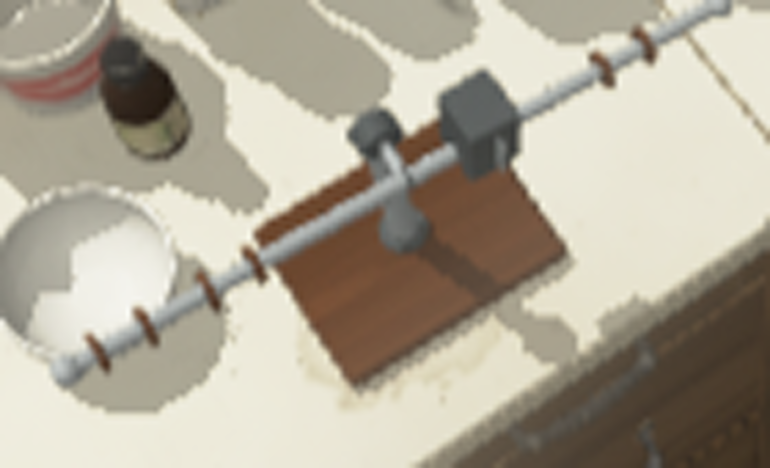

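The top crop of the first picture shows the collars at (97,352), (147,325), (208,290), (255,263), (600,70) and (645,45). The scene crop shows the held stem at (85,230), which is where my model puts it, and the collars also match to within about 1 px. Next I move in and lower.

>>> {"fn": "drive_tool", "kwargs": {
  "deltas": [
    {"wx":0,"wy":0,"wz":0,"tx":-0.001,"ty":0.008,"tz":0.002,"fingers":255},
    {"wx":0,"wy":0,"wz":0,"tx":-0.0015,"ty":0.016,"tz":0.002,"fingers":255},
    {"wx":0,"wy":0,"wz":0,"tx":-0.0015,"ty":0.024,"tz":0.002,"fingers":255},
    {"wx":0,"wy":0,"wz":0,"tx":-0.0015,"ty":0.032,"tz":0.002,"fingers":255},
    {"wx":0,"wy":0,"wz":0,"tx":-0.0015,"ty":0.039,"tz":0.002,"fingers":255},
    {"wx":0,"wy":0,"wz":0,"tx":-0.0015,"ty":0.039,"tz":0.002,"fingers":255},
    {"wx":0,"wy":0,"wz":0,"tx":-0.0015,"ty":0.039,"tz":0.002,"fingers":255},
    {"wx":0,"wy":0,"wz":0,"tx":-0.0015,"ty":0.039,"tz":0.002,"fingers":255}
  ]
}}

```text
time_s: 9.52
tcp_pos: [0.4335, 0.1839, 0.2094]
orientation: [[-0.226, 0.974, 0.006], [0.974, 0.226, -0.002], [-0.003, 0.005, -1.0]]
wrist_force: [-0.2, -0.4, -0.7]
width: 0.0191
finger_force: 49.9
```

```bash
python3 -c "
from h import *
st();go(rk(0,.1035),.189,103.1);bar()"
```

```text
{'time_s': 9.5167, 'tcp_pos': [0.4335, 0.1839, 0.2094], 'wrist_force': [-0.2021, -0.3945, -0.7379], 'width': 0.0191, 'finger_force': 49.8642, 'joint_positions': [-4.9489, 24.5935, -29.1177, 112.7538, 16.5864, 46.4262, -30.2903]}
w [ 0.3  0.2 -0. ] t [0.0002 0.0021 0.0204] rows 0.5
n 232 tilt -0.0078 z0 0.1533 x fit [ 0.0003 -0.0019] y ends -0.0638 0.1944
```

>>> {"fn": "drive_tool", "kwargs": {
  "deltas": [
    {"wx":0,"wy":0,"wz":0,"tx":0,"ty":0.002,"tz":0.006,"fingers":255},
    {"wx":0,"wy":0,"wz":0,"tx":0,"ty":0.002,"tz":0.012,"fingers":255},
    {"wx":0,"wy":0,"wz":0,"tx":0,"ty":0.002,"tz":0.018,"fingers":255},
    {"wx":0,"wy":0,"wz":0,"tx":0,"ty":0.002,"tz":0.022,"fingers":255},
    {"wx":0,"wy":0,"wz":0,"tx":0,"ty":0.002,"tz":0.025,"fingers":255},
    {"wx":0,"wy":0,"wz":0,"tx":0,"ty":0.002,"tz":0.027,"fingers":255},
    {"wx":0,"wy":0,"wz":0,"tx":0,"ty":0.002,"tz":0.029,"fingers":255},
    {"wx":0,"wy":0,"wz":0,"tx":0,"ty":0.002,"tz":0.029,"fingers":255},
    {"wx":0,"wy":0,"wz":0,"tx":0,"ty":0.002,"tz":0.029,"fingers":255},
    {"wx":0,"wy":0,"wz":0,"tx":0,"ty":0.002,"tz":0.029,"fingers":255},
    {"wx":0,"wy":0,"wz":0,"tx":0,"ty":0.002,"tz":0.029,"fingers":255}
  ]
}}

```text
time_s: 10.48
tcp_pos: [0.436, 0.1845, 0.1808]
orientation: [[-0.226, 0.974, 0.007], [0.974, 0.226, -0.001], [-0.003, 0.007, -1.0]]
wrist_force: [-0.7, -0.4, -0.2]
width: 0.019
finger_force: 50.0
```

```bash
python3 -c "
from h import *
st();bar()
p,d=snap('scene');q=p[150:240,180:320];cv2.imwrite('pics/s4.png',cv2.resize(q,None,fx=5.5,fy=5.5,interpolation=cv2.INTER_CUBIC)[...,::-1])"
```

```text
{'time_s': 10.4833, 'tcp_pos': [0.436, 0.1845, 0.1808], 'wrist_force': [-0.6993, -0.4112, -0.2253], 'width': 0.019, 'finger_force': 49.9806, 'joint_positions': [-6.1887, 27.083, -27.7222, 114.4693, 18.706, 42.4004, -32.1723]}
n 224 tilt -0.0749 z0 0.1531 x fit [-0.0023 -0.0016] y ends -0.0507 0.1945
```

View pics/s4.png

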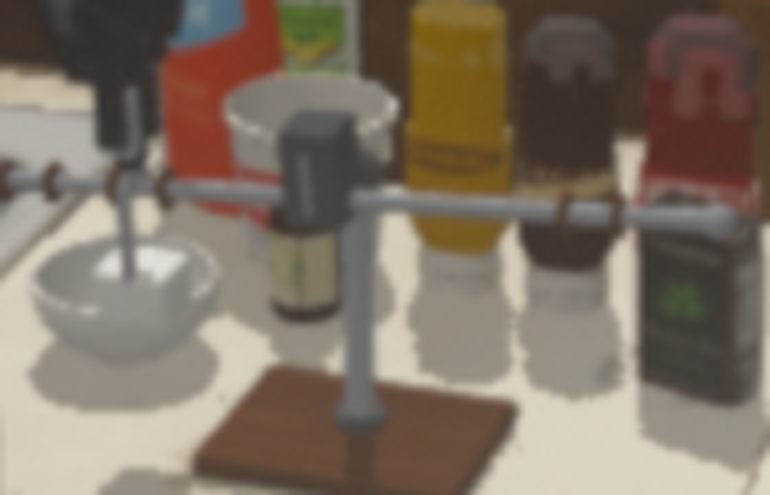

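The hook lies over the bar in the inner left seat, with the stem at (125,230), and the bar tilts as expected. I release it and rise.

>>> {"fn": "drive_tool", "kwargs": {
  "deltas": [
    {"wx":0,"wy":0,"wz":0,"tx":0.0005,"ty":0,"tz":0.001,"fingers":255},
    {"wx":0,"wy":0,"wz":0,"tx":0.0005,"ty":0,"tz":0.001,"fingers":150},
    {"wx":0,"wy":0,"wz":0,"tx":0.0005,"ty":0,"tz":0.001,"fingers":80},
    {"wx":0,"wy":0,"wz":0,"tx":0.0005,"ty":0,"tz":0,"fingers":60},
    {"wx":0,"wy":0,"wz":0,"tx":0.0005,"ty":0,"tz":0,"fingers":60},
    {"wx":0,"wy":0,"wz":0,"tx":0.0005,"ty":0,"tz":0,"fingers":60},
    {"wx":0,"wy":0,"wz":0,"tx":0.0005,"ty":0,"tz":-0.02,"fingers":60},
    {"wx":0,"wy":0,"wz":0,"tx":0.0005,"ty":0,"tz":-0.05,"fingers":60},
    {"wx":0,"wy":0,"wz":0,"tx":0.0005,"ty":0,"tz":-0.09,"fingers":30},
    {"wx":0,"wy":0,"wz":0,"tx":0.0005,"ty":0,"tz":-0.11,"fingers":0},
    {"wx":0,"wy":0,"wz":0,"tx":0.0005,"ty":0,"tz":-0.11,"fingers":0},
    {"wx":0,"wy":0,"wz":0,"tx":0.0005,"ty":0,"tz":-0.11,"fingers":0},
    {"wx":0,"wy":0,"wz":0,"tx":0.0005,"ty":0,"tz":-0.11,"fingers":0}
  ]
}}

```text
time_s: 11.67
tcp_pos: [0.4346, 0.1845, 0.2898]
orientation: [[-0.226, 0.974, 0.005], [0.974, 0.226, -0.002], [-0.003, 0.005, -1.0]]
wrist_force: [1.0, -0.9, -0.3]
width: 0.0854
finger_force: 0.0
```

```bash
cat >> h.py <<'E'
ML=np.array([.4101,-.2354]);MM=np.array([.471,-.247])
E
python3 -c "
from h import *
st();go(ML,.29,-10.7);bar()
p,d=snap('scene');P=cloud('scene',d);v,u=np.mgrid[:420,:560]
g=(P[...,2]>.15)&(P[...,2]<.21)&(np.linalg.norm(P[...,:2]-rk(0,.1),axis=-1)<.022)&(p.max(-1)<70)
print('grip',g.sum(),P[g].mean(0) if g.any() else 0, rk(0,.1))"
```

```text
{'time_s': 11.6667, 'tcp_pos': [0.4346, 0.1845, 0.2898], 'wrist_force': [0.9622, -0.9098, -0.2531], 'width': 0.0854, 'finger_force': 0.0, 'joint_positions': [-2.3315, 19.1027, -31.5979, 105.7275, 11.9648, 58.2077, -25.789]}
w [ 4.000e-01 -1.000e-01  1.137e+02] t [-0.4035 -0.1187  0.0006] rows 15.9
n 243 tilt -0.0835 z0 0.1524 x fit [ 0.0006 -0.0026] y ends -0.0493 0.1944
grip 45 [0.43086509 0.1797331  0.17113251] [0.43633487 0.1811976 ]
```

>>> {"fn": "drive_tool", "kwargs": {
  "deltas": [
    {"wx":0,"wy":0,"wz":5,"tx":-0.018,"ty":0,"tz":0,"fingers":0},
    {"wx":0,"wy":0,"wz":12,"tx":-0.043,"ty":0,"tz":0,"fingers":0},
    {"wx":0,"wy":0,"wz":19,"tx":-0.068,"ty":0,"tz":0,"fingers":0},
    {"wx":0,"wy":0,"wz":26,"tx":-0.093,"ty":0,"tz":0,"fingers":0},
    {"wx":0,"wy":0,"wz":33,"tx":-0.118,"ty":-0.003,"tz":0,"fingers":0},
    {"wx":0,"wy":0,"wz":40,"tx":-0.143,"ty":-0.006,"tz":0,"fingers":0},
    {"wx":0,"wy":0,"wz":47,"tx":-0.168,"ty":-0.01,"tz":0,"fingers":0},
    {"wx":0,"wy":0,"wz":54,"tx":-0.193,"ty":-0.014,"tz":0,"fingers":0},
    {"wx":0,"wy":0,"wz":61,"tx":-0.218,"ty":-0.02,"tz":0,"fingers":0},
    {"wx":0,"wy":0,"wz":68,"tx":-0.243,"ty":-0.03,"tz":0,"fingers":0},
    {"wx":0,"wy":0,"wz":75,"tx":-0.268,"ty":-0.042,"tz":0,"fingers":0},
    {"wx":0,"wy":0,"wz":82,"tx":-0.293,"ty":-0.055,"tz":0,"fingers":0},
    {"wx":0,"wy":0,"wz":89,"tx":-0.318,"ty":-0.068,"tz":0,"fingers":0},
    {"wx":0,"wy":0,"wz":96,"tx":-0.343,"ty":-0.082,"tz":0,"fingers":0},
    {"wx":0,"wy":0,"wz":103,"tx":-0.368,"ty":-0.097,"tz":0,"fingers":0},
    {"wx":0,"wy":0,"wz":109,"tx":-0.39,"ty":-0.11,"tz":0,"fingers":0},
    {"wx":0,"wy":0,"wz":113.7,"tx":-0.4035,"ty":-0.1185,"tz":0,"fingers":0},
    {"wx":0,"wy":0,"wz":113.7,"tx":-0.4035,"ty":-0.1185,"tz":0.03,"fingers":0},
    {"wx":0,"wy":0,"wz":113.7,"tx":-0.4035,"ty":-0.1185,"tz":0.06,"fingers":0},
    {"wx":0,"wy":0,"wz":113.7,"tx":-0.4035,"ty":-0.1185,"tz":0.06,"fingers":0}
  ]
}}

```text
time_s: 13.43
tcp_pos: [0.4074, -0.2331, 0.2254]
orientation: [[0.983, -0.185, -0.005], [-0.185, -0.983, 0.005], [-0.006, -0.004, -1.0]]
wrist_force: [-0.5, 0.7, 0.1]
width: 0.0852
finger_force: 0.0
```

>>> {"fn": "drive_tool", "kwargs": {
  "deltas": [
    {"wx":0,"wy":0,"wz":0,"tx":0,"ty":0,"tz":0,"fingers":0},
    {"wx":0,"wy":0,"wz":0,"tx":0,"ty":0,"tz":0,"fingers":0},
    {"wx":0,"wy":0,"wz":0,"tx":0,"ty":0,"tz":0,"fingers":0}
  ]
}}

```text
time_s: 13.68
tcp_pos: [0.4123, -0.2351, 0.2323]
orientation: [[0.983, -0.184, 0.009], [-0.184, -0.983, -0.002], [0.01, 0.001, -1.0]]
wrist_force: [-1.4, 0.2, -0.1]
width: 0.0857
finger_force: 0.0
```

```bash
python3 -c "
from h import *
st();go(ML,.148,-10.7);bar()"
```

```text
{'time_s': 13.6833, 'tcp_pos': [0.4123, -0.2351, 0.2323], 'wrist_force': [-1.3827, 0.2, -0.1156], 'width': 0.0857, 'finger_force': 0.0, 'joint_positions': [25.4394, 20.7338, 2.2968, 111.2974, -1.2715, 47.4539, -72.1686]}
w [ 0.  -0.5  0.1] t [-0.003   0.0006  0.0842] rows 2.0
n 412 tilt -0.0967 z0 0.1534 x fit [ 0.0018 -0.0023] y ends -0.194 0.1945
```

>>> {"fn": "drive_tool", "kwargs": {
  "deltas": [
    {"wx":0,"wy":0,"wz":0,"tx":-0.0015,"ty":0,"tz":0.025,"fingers":0},
    {"wx":0,"wy":0,"wz":0,"tx":-0.0015,"ty":0,"tz":0.05,"fingers":0},
    {"wx":0,"wy":0,"wz":0,"tx":-0.0015,"ty":0,"tz":0.07,"fingers":0},
    {"wx":0,"wy":0,"wz":0,"tx":-0.0015,"ty":0,"tz":0.083,"fingers":0},
    {"wx":0,"wy":0,"wz":0,"tx":-0.0015,"ty":0,"tz":0.083,"fingers":60},
    {"wx":0,"wy":0,"wz":0,"tx":-0.0015,"ty":0,"tz":0.083,"fingers":120},
    {"wx":0,"wy":0,"wz":0,"tx":-0.0015,"ty":0,"tz":0.083,"fingers":255},
    {"wx":0,"wy":0,"wz":0,"tx":-0.0015,"ty":0,"tz":0.083,"fingers":255},
    {"wx":0,"wy":0,"wz":0,"tx":-0.0015,"ty":0,"tz":0.083,"fingers":255},
    {"wx":0,"wy":0,"wz":0,"tx":-0.0015,"ty":0,"tz":0.083,"fingers":255},
    {"wx":0,"wy":0,"wz":0,"tx":-0.0015,"ty":0,"tz":0.083,"fingers":255},
    {"wx":0,"wy":0,"wz":0,"tx":-0.0015,"ty":0,"tz":0.083,"fingers":255}
  ],
  "grip_force": 70
}}

```text
time_s: 14.73
tcp_pos: [0.4113, -0.2355, 0.1491]
orientation: [[0.983, -0.185, 0.01], [-0.185, -0.983, -0.003], [0.01, 0.001, -1.0]]
wrist_force: [0.1, -0.4, 6.6]
width: 0.0185
finger_force: 69.3
```

>>> {"fn": "drive_tool", "kwargs": {
  "deltas": [
    {"wx":0,"wy":0,"wz":0,"tx":0,"ty":0,"tz":-0.02,"fingers":255},
    {"wx":0,"wy":0,"wz":0,"tx":0,"ty":0,"tz":-0.05,"fingers":255},
    {"wx":0,"wy":0,"wz":0,"tx":0,"ty":0,"tz":-0.08,"fingers":255},
    {"wx":0,"wy":0,"wz":0,"tx":0,"ty":0,"tz":-0.11,"fingers":255},
    {"wx":0,"wy":0,"wz":0,"tx":0,"ty":0,"tz":-0.14,"fingers":255},
    {"wx":0,"wy":0,"wz":0,"tx":0,"ty":0,"tz":-0.16,"fingers":255},
    {"wx":0,"wy":0,"wz":0,"tx":0,"ty":0,"tz":-0.16,"fingers":255},
    {"wx":0,"wy":0,"wz":0,"tx":0,"ty":0,"tz":-0.16,"fingers":255},
    {"wx":0,"wy":0,"wz":0,"tx":0,"ty":0,"tz":-0.16,"fingers":255}
  ]
}}

```text
time_s: 15.48
tcp_pos: [0.4081, -0.2338, 0.3062]
orientation: [[0.983, -0.185, 0.003], [-0.185, -0.983, 0.001], [0.003, -0.001, -1.0]]
wrist_force: [0.6, 0.1, -2.3]
width: 0.0182
finger_force: 69.5
```

```bash
python3 -c "
from h import *
st();go(rk(-.045,-.13),.31,103.1)"
```

```text
{'time_s': 15.4833, 'tcp_pos': [0.4081, -0.2338, 0.3062], 'wrist_force': [0.5547, 0.0805, -2.2996], 'width': 0.0182, 'finger_force': 69.5407, 'joint_positions': [25.1909, 15.7022, 2.6515, 105.0507, -0.9847, 59.1208, -72.3921]}
w [ 1.000e-01 -2.000e-01 -1.137e+02] t [ 0.0026 -0.1844 -0.0035] rows 15.9
```

>>> {"fn": "drive_tool", "kwargs": {
  "deltas": [
    {"wx":0,"wy":0,"wz":-5,"tx":0,"ty":-0.008,"tz":0,"fingers":255},
    {"wx":0,"wy":0,"wz":-12,"tx":0,"ty":-0.02,"tz":0,"fingers":255},
    {"wx":0,"wy":0,"wz":-19,"tx":0,"ty":-0.032,"tz":0,"fingers":255},
    {"wx":0,"wy":0,"wz":-26,"tx":0,"ty":-0.044,"tz":0,"fingers":255},
    {"wx":0,"wy":0,"wz":-33,"tx":0,"ty":-0.056,"tz":0,"fingers":255},
    {"wx":0,"wy":0,"wz":-40,"tx":0,"ty":-0.068,"tz":0,"fingers":255},
    {"wx":0,"wy":0,"wz":-47,"tx":0,"ty":-0.08,"tz":0,"fingers":255},
    {"wx":0,"wy":0,"wz":-54,"tx":0,"ty":-0.092,"tz":0,"fingers":255},
    {"wx":0,"wy":0,"wz":-61,"tx":0,"ty":-0.104,"tz":0,"fingers":255},
    {"wx":0,"wy":0,"wz":-68,"tx":0,"ty":-0.116,"tz":0,"fingers":255},
    {"wx":0,"wy":0,"wz":-75,"tx":0,"ty":-0.128,"tz":0,"fingers":255},
    {"wx":0,"wy":0,"wz":-82,"tx":0,"ty":-0.14,"tz":0,"fingers":255},
    {"wx":0,"wy":0,"wz":-89,"tx":0,"ty":-0.152,"tz":0,"fingers":255},
    {"wx":0,"wy":0,"wz":-96,"tx":0.001,"ty":-0.164,"tz":0,"fingers":255},
    {"wx":0,"wy":0,"wz":-103,"tx":0.002,"ty":-0.174,"tz":0,"fingers":255},
    {"wx":0,"wy":0,"wz":-109,"tx":0.0025,"ty":-0.181,"tz":0,"fingers":255},
    {"wx":0,"wy":0,"wz":-113.7,"tx":0.0025,"ty":-0.1845,"tz":0,"fingers":255},
    {"wx":0,"wy":0,"wz":-113.7,"tx":0.0025,"ty":-0.1845,"tz":0,"fingers":255},
    {"wx":0,"wy":0,"wz":-113.7,"tx":0.0025,"ty":-0.1845,"tz":0,"fingers":255},
    {"wx":0,"wy":0,"wz":-113.7,"tx":0.0025,"ty":-0.1845,"tz":0,"fingers":255}
  ]
}}

```text
time_s: 17.15
tcp_pos: [0.4451, -0.0542, 0.3069]
orientation: [[-0.224, 0.975, 0.004], [0.975, 0.224, -0.001], [-0.002, 0.004, -1.0]]
wrist_force: [-0.1, -0.7, -2.9]
width: 0.0183
finger_force: 69.6
```

>>> {"fn": "drive_tool", "kwargs": {
  "deltas": [
    {"wx":0,"wy":0,"wz":0,"tx":0,"ty":0,"tz":0.025,"fingers":255},
    {"wx":0,"wy":0,"wz":0,"tx":0,"ty":0,"tz":0.055,"fingers":255},
    {"wx":0,"wy":0,"wz":0,"tx":0,"ty":0,"tz":0.082,"fingers":255},
    {"wx":0,"wy":0,"wz":0,"tx":0,"ty":0,"tz":0.082,"fingers":255},
    {"wx":0,"wy":0,"wz":0,"tx":0,"ty":0,"tz":0.082,"fingers":255},
    {"wx":0,"wy":0,"wz":0,"tx":0,"ty":0,"tz":0.082,"fingers":255},
    {"wx":0,"wy":0,"wz":0,"tx":0,"ty":0,"tz":0.082,"fingers":255}
  ]
}}

```text
time_s: 17.73
tcp_pos: [0.4478, -0.0538, 0.2276]
orientation: [[-0.225, 0.974, 0.011], [0.974, 0.225, -0.002], [-0.004, 0.01, -1.0]]
wrist_force: [-0.2, -0.7, -1.7]
width: 0.0183
finger_force: 69.6
```

```bash
python3 -c "
from h import *
st();go(rk(0,-.129),.225,103.1);bar()"
```

```text
{'time_s': 17.7333, 'tcp_pos': [0.4478, -0.0538, 0.2276], 'wrist_force': [-0.2474, -0.7333, -1.6682], 'width': 0.0183, 'finger_force': 69.6053, 'joint_positions': [21.188, 20.4057, -22.9414, 114.5038, 10.939, 46.4863, 5.0794]}
w [ 0.6  0.2 -0.1] t [0.0026 0.0421 0.0031] rows 1.0
n 346 tilt -0.0958 z0 0.1532 x fit [ 0.002  -0.0023] y ends -0.1339 0.1939
```

>>> {"fn": "drive_tool", "kwargs": {
  "deltas": [
    {"wx":0,"wy":0,"wz":0,"tx":0.001,"ty":0.008,"tz":0.002,"fingers":255},
    {"wx":0,"wy":0,"wz":0,"tx":0.002,"ty":0.016,"tz":0.003,"fingers":255},
    {"wx":0,"wy":0,"wz":0,"tx":0.0025,"ty":0.024,"tz":0.003,"fingers":255},
    {"wx":0,"wy":0,"wz":0,"tx":0.0025,"ty":0.032,"tz":0.003,"fingers":255},
    {"wx":0,"wy":0,"wz":0,"tx":0.0025,"ty":0.039,"tz":0.003,"fingers":255},
    {"wx":0,"wy":0,"wz":0,"tx":0.0025,"ty":0.0435,"tz":0.003,"fingers":255},
    {"wx":0,"wy":0,"wz":0,"tx":0.0025,"ty":0.0435,"tz":0.003,"fingers":255},
    {"wx":0,"wy":0,"wz":0,"tx":0.0025,"ty":0.0435,"tz":0.003,"fingers":255},
    {"wx":0,"wy":0,"wz":0,"tx":0.0025,"ty":0.0435,"tz":0.003,"fingers":255}
  ]
}}

```text
time_s: 18.53
tcp_pos: [0.4878, -0.0416, 0.223]
orientation: [[-0.226, 0.974, 0.006], [0.974, 0.226, -0.001], [-0.003, 0.005, -1.0]]
wrist_force: [-0.6, 0.4, -3.1]
width: 0.018
finger_force: 69.6
```

```bash
python3 -c "
from h import *
st();go(rk(0,-.129),.174,103.1);bar()"
```

```text
{'time_s': 18.5333, 'tcp_pos': [0.4878, -0.0416, 0.223], 'wrist_force': [-0.6479, 0.4401, -3.081], 'width': 0.018, 'finger_force': 69.594, 'joint_positions': [18.2054, 24.0836, -22.3747, 109.2218, 12.0722, 48.6271, 2.6653]}
w [ 0.3  0.2 -0. ] t [-0.0002  0.0002  0.049 ] rows 1.2
n 379 tilt -0.0946 z0 0.1534 x fit [ 0.0011 -0.0026] y ends -0.1941 0.1946
```

>>> {"fn": "drive_tool", "kwargs": {
  "deltas": [
    {"wx":0,"wy":0,"wz":0,"tx":0,"ty":0,"tz":0.008,"fingers":255},
    {"wx":0,"wy":0,"wz":0,"tx":0,"ty":0,"tz":0.016,"fingers":255},
    {"wx":0,"wy":0,"wz":0,"tx":0,"ty":0,"tz":0.022,"fingers":255},
    {"wx":0,"wy":0,"wz":0,"tx":0,"ty":0,"tz":0.027,"fingers":255},
    {"wx":0,"wy":0,"wz":0,"tx":0,"ty":0,"tz":0.032,"fingers":255},
    {"wx":0,"wy":0,"wz":0,"tx":0,"ty":0,"tz":0.036,"fingers":255},
    {"wx":0,"wy":0,"wz":0,"tx":0,"ty":0,"tz":0.04,"fingers":255},
    {"wx":0,"wy":0,"wz":0,"tx":0,"ty":0,"tz":0.043,"fingers":255},
    {"wx":0,"wy":0,"wz":0,"tx":0,"ty":0,"tz":0.0455,"fingers":255},
    {"wx":0,"wy":0,"wz":0,"tx":0,"ty":0,"tz":0.0475,"fingers":255},
    {"wx":0,"wy":0,"wz":0,"tx":0,"ty":0,"tz":0.0475,"fingers":255},
    {"wx":0,"wy":0,"wz":0,"tx":0,"ty":0,"tz":0.0475,"fingers":255},
    {"wx":0,"wy":0,"wz":0,"tx":0,"ty":0,"tz":0.0475,"fingers":255}
  ]
}}

```text
time_s: 19.67
tcp_pos: [0.4883, -0.0415, 0.1758]
orientation: [[-0.226, 0.974, 0.006], [0.974, 0.226, -0.001], [-0.003, 0.006, -1.0]]
wrist_force: [-3.0, -0.9, -0.9]
width: 0.0184
finger_force: 69.9
```

```bash
python3 -c "
from h import *
st();bar()
p,d=snap('scene');q=p[150:240,180:320];cv2.imwrite('pics/s5.png',cv2.resize(q,None,fx=5.5,fy=5.5,interpolation=cv2.INTER_CUBIC)[...,::-1])"
```

```text
{'time_s': 19.6667, 'tcp_pos': [0.4883, -0.0415, 0.1758], 'wrist_force': [-3.0423, -0.9348, -0.8704], 'width': 0.0184, 'finger_force': 69.9143, 'joint_positions': [16.7938, 27.8158, -20.8416, 112.4993, 14.5465, 41.81, 0.3628]}
n 345 tilt 0.1106 z0 0.1531 x fit [ 0.0009 -0.0026] y ends -0.1945 0.1943
```

View pics/s5.png

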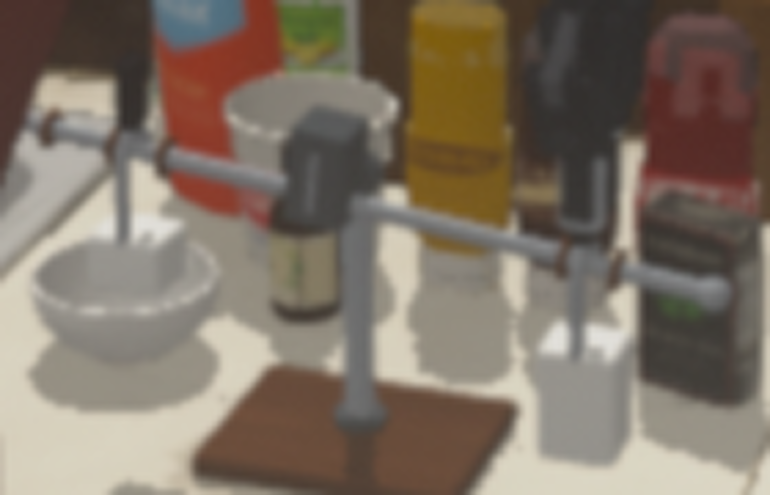

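The large soap's hook sits in the right seat, with the stem at (577,300) between the collars at (563,258) and (615,268). The small soap still hangs on the left, with its stem at (122,195). I release gently.

>>> {"fn": "drive_tool", "kwargs": {
  "deltas": [
    {"wx":0,"wy":0,"wz":0,"tx":0,"ty":-0.001,"tz":0.001,"fingers":255},
    {"wx":0,"wy":0,"wz":0,"tx":0,"ty":-0.002,"tz":0.0015,"fingers":255},
    {"wx":0,"wy":0,"wz":0,"tx":0,"ty":-0.002,"tz":0.0015,"fingers":255},
    {"wx":0,"wy":0,"wz":0,"tx":0,"ty":-0.002,"tz":0.0015,"fingers":150},
    {"wx":0,"wy":0,"wz":0,"tx":0,"ty":-0.002,"tz":0.0015,"fingers":80},
    {"wx":0,"wy":0,"wz":0,"tx":0,"ty":-0.002,"tz":0.001,"fingers":60},
    {"wx":0,"wy":0,"wz":0,"tx":0,"ty":-0.002,"tz":0,"fingers":60},
    {"wx":0,"wy":0,"wz":0,"tx":0,"ty":-0.002,"tz":0,"fingers":60},
    {"wx":0,"wy":0,"wz":0,"tx":0,"ty":-0.002,"tz":-0.02,"fingers":60},
    {"wx":0,"wy":0,"wz":0,"tx":0,"ty":-0.002,"tz":-0.05,"fingers":60},
    {"wx":0,"wy":0,"wz":0,"tx":0,"ty":-0.002,"tz":-0.09,"fingers":30},
    {"wx":0,"wy":0,"wz":0,"tx":0,"ty":-0.002,"tz":-0.115,"fingers":0},
    {"wx":0,"wy":0,"wz":0,"tx":0,"ty":-0.002,"tz":-0.115,"fingers":0},
    {"wx":0,"wy":0,"wz":0,"tx":0,"ty":-0.002,"tz":-0.115,"fingers":0},
    {"wx":0,"wy":0,"wz":0,"tx":0,"ty":-0.002,"tz":-0.115,"fingers":0}
  ]
}}

```text
time_s: 21.02
tcp_pos: [0.4851, -0.042, 0.29]
orientation: [[-0.226, 0.974, 0.005], [0.974, 0.226, -0.001], [-0.003, 0.005, -1.0]]
wrist_force: [-0.8, 0.4, -0.1]
width: 0.0853
finger_force: 0.0
```

```bash
python3 -c "
from h import *
st();go(MM,.2,-10.7);bar()"
```

```text
{'time_s': 21.0167, 'tcp_pos': [0.4851, -0.042, 0.29], 'wrist_force': [-0.7967, 0.3549, -0.0647], 'width': 0.0853, 'finger_force': 0.0, 'joint_positions': [19.8618, 19.4612, -23.8569, 103.8626, 9.2293, 58.2649, 5.4355]}
w [  0.3  -0.2 113.8] t [-0.1963 -0.0604  0.0902] rows 15.9
n 366 tilt 0.121 z0 0.1528 x fit [ 0.0032 -0.0025] y ends -0.1937 0.1914
```

Tilt is +0.121, as expected. Next is the last small soap, in the middle cavity.

>>> {"fn": "drive_tool", "kwargs": {
  "deltas": [
    {"wx":0,"wy":0,"wz":5,"tx":-0.01,"ty":-0.003,"tz":0,"fingers":0},
    {"wx":0,"wy":0,"wz":12,"tx":-0.022,"ty":-0.007,"tz":0,"fingers":0},
    {"wx":0,"wy":0,"wz":19,"tx":-0.034,"ty":-0.011,"tz":0,"fingers":0},
    {"wx":0,"wy":0,"wz":26,"tx":-0.047,"ty":-0.015,"tz":0,"fingers":0},
    {"wx":0,"wy":0,"wz":33,"tx":-0.06,"ty":-0.019,"tz":0,"fingers":0},
    {"wx":0,"wy":0,"wz":40,"tx":-0.073,"ty":-0.023,"tz":0,"fingers":0},
    {"wx":0,"wy":0,"wz":47,"tx":-0.086,"ty":-0.027,"tz":0,"fingers":0},
    {"wx":0,"wy":0,"wz":54,"tx":-0.099,"ty":-0.031,"tz":0,"fingers":0},
    {"wx":0,"wy":0,"wz":61,"tx":-0.112,"ty":-0.035,"tz":0,"fingers":0},
    {"wx":0,"wy":0,"wz":68,"tx":-0.125,"ty":-0.039,"tz":0,"fingers":0},
    {"wx":0,"wy":0,"wz":75,"tx":-0.138,"ty":-0.043,"tz":0,"fingers":0},
    {"wx":0,"wy":0,"wz":82,"tx":-0.15,"ty":-0.047,"tz":0,"fingers":0},
    {"wx":0,"wy":0,"wz":89,"tx":-0.162,"ty":-0.051,"tz":0.01,"fingers":0},
    {"wx":0,"wy":0,"wz":96,"tx":-0.174,"ty":-0.054,"tz":0.025,"fingers":0},
    {"wx":0,"wy":0,"wz":103,"tx":-0.186,"ty":-0.058,"tz":0.045,"fingers":0},
    {"wx":0,"wy":0,"wz":109,"tx":-0.193,"ty":-0.06,"tz":0.07,"fingers":0},
    {"wx":0,"wy":0,"wz":113.8,"tx":-0.1965,"ty":-0.0605,"tz":0.09,"fingers":0},
    {"wx":0,"wy":0,"wz":113.8,"tx":-0.1965,"ty":-0.0605,"tz":0.09,"fingers":0},
    {"wx":0,"wy":0,"wz":113.8,"tx":-0.1965,"ty":-0.0605,"tz":0.09,"fingers":0},
    {"wx":0,"wy":0,"wz":113.8,"tx":-0.1965,"ty":-0.0605,"tz":0.09,"fingers":0}
  ]
}}

```text
time_s: 22.73
tcp_pos: [0.4723, -0.2467, 0.2011]
orientation: [[0.983, -0.184, 0.007], [-0.184, -0.983, -0.001], [0.007, -0.0, -1.0]]
wrist_force: [0.4, 0.0, 0.1]
width: 0.0857
finger_force: 0.0
```

>>> {"fn": "drive_tool", "kwargs": {
  "deltas": [
    {"wx":0,"wy":0,"wz":0,"tx":0,"ty":0,"tz":0,"fingers":0},
    {"wx":0,"wy":0,"wz":0,"tx":0,"ty":0,"tz":0,"fingers":0},
    {"wx":0,"wy":0,"wz":0,"tx":0,"ty":0,"tz":0,"fingers":0}
  ]
}}

```text
time_s: 22.98
tcp_pos: [0.4724, -0.247, 0.202]
orientation: [[0.983, -0.185, 0.009], [-0.185, -0.983, -0.002], [0.009, 0.0, -1.0]]
wrist_force: [0.1, -0.4, -0.0]
width: 0.0857
finger_force: 0.0
```

```bash
python3 -c "
from h import *
st();go(MM,.118,-10.7);bar()
p,d=snap('top');P=cloud('top',d);g=(P[...,2]>.1)&(P[...,2]<.13)&(p.max(-1)<70)&(np.linalg.norm(P[...,:2]-MM,axis=-1)<.03);print(g.sum(),P[g].mean(0))"
```

```text
{'time_s': 22.9833, 'tcp_pos': [0.4724, -0.247, 0.202], 'wrist_force': [0.1311, -0.3546, -0.0393], 'width': 0.0857, 'finger_force': 0.0, 'joint_positions': [21.434, 27.7987, 5.7346, 104.9584, -3.8362, 46.9193, -71.5742]}
w [ 0.  -0.5  0. ] t [-0.0022  0.0002  0.0839] rows 2.0
n 368 tilt 0.1217 z0 0.1533 x fit [ 0.0034 -0.0027] y ends -0.1942 0.1921
0 [nan nan nan]<string>:4: RuntimeWarning: Mean of empty slice.
  ret = um.true_divide(
```

>>> {"fn": "drive_tool", "kwargs": {
  "deltas": [
    {"wx":0,"wy":0,"wz":0,"tx":-0.0015,"ty":0,"tz":0.025,"fingers":0},
    {"wx":0,"wy":0,"wz":0,"tx":-0.0015,"ty":0,"tz":0.05,"fingers":0},
    {"wx":0,"wy":0,"wz":0,"tx":-0.0015,"ty":0,"tz":0.07,"fingers":0},
    {"wx":0,"wy":0,"wz":0,"tx":-0.0015,"ty":0,"tz":0.084,"fingers":0},
    {"wx":0,"wy":0,"wz":0,"tx":-0.0015,"ty":0,"tz":0.084,"fingers":60},
    {"wx":0,"wy":0,"wz":0,"tx":-0.0015,"ty":0,"tz":0.084,"fingers":120},
    {"wx":0,"wy":0,"wz":0,"tx":-0.0015,"ty":0,"tz":0.084,"fingers":255},
    {"wx":0,"wy":0,"wz":0,"tx":-0.0015,"ty":0,"tz":0.084,"fingers":255},
    {"wx":0,"wy":0,"wz":0,"tx":-0.0015,"ty":0,"tz":0.084,"fingers":255},
    {"wx":0,"wy":0,"wz":0,"tx":-0.0015,"ty":0,"tz":0.084,"fingers":255},
    {"wx":0,"wy":0,"wz":0,"tx":-0.0015,"ty":0,"tz":0.084,"fingers":255},
    {"wx":0,"wy":0,"wz":0,"tx":-0.0015,"ty":0,"tz":0.084,"fingers":255}
  ],
  "grip_force": 50
}}

```text
time_s: 24.08
tcp_pos: [0.4719, -0.2475, 0.1181]
orientation: [[0.982, -0.187, 0.009], [-0.187, -0.982, -0.003], [0.01, 0.001, -1.0]]
wrist_force: [-0.3, 0.5, 6.0]
width: 0.0187
finger_force: 49.7
```

>>> {"fn": "drive_tool", "kwargs": {
  "deltas": [
    {"wx":0,"wy":0,"wz":0,"tx":0,"ty":0,"tz":-0.02,"fingers":255},
    {"wx":0,"wy":0,"wz":0,"tx":0,"ty":0,"tz":-0.05,"fingers":255},
    {"wx":0,"wy":0,"wz":0,"tx":0,"ty":0,"tz":-0.08,"fingers":255},
    {"wx":0,"wy":0,"wz":0,"tx":0,"ty":0,"tz":-0.11,"fingers":255},
    {"wx":0,"wy":0,"wz":0,"tx":0,"ty":0,"tz":-0.15,"fingers":255},
    {"wx":0,"wy":0,"wz":0,"tx":0,"ty":0,"tz":-0.19,"fingers":255},
    {"wx":0,"wy":0,"wz":0,"tx":0,"ty":0,"tz":-0.215,"fingers":255},
    {"wx":0,"wy":0,"wz":0,"tx":0,"ty":0,"tz":-0.215,"fingers":255},
    {"wx":0,"wy":0,"wz":0,"tx":0,"ty":0,"tz":-0.215,"fingers":255},
    {"wx":0,"wy":0,"wz":0,"tx":0,"ty":0,"tz":-0.215,"fingers":255}
  ]
}}

```text
time_s: 24.92
tcp_pos: [0.4685, -0.246, 0.3304]
orientation: [[0.982, -0.186, 0.004], [-0.186, -0.983, 0.0], [0.004, -0.001, -1.0]]
wrist_force: [-0.2, 0.0, -1.2]
width: 0.0187
finger_force: 49.4
```

```bash
python3 -c "
from h import *
st();go(rk(-.04,.16),.335,103.1);print(rk(-.04,.16))"
```

```text
{'time_s': 24.9167, 'tcp_pos': [0.4685, -0.246, 0.3304], 'wrist_force': [-0.2239, 0.0448, -1.2376], 'width': 0.0187, 'finger_force': 49.3826, 'joint_positions': [20.6235, 20.0802, 6.795, 94.4045, -2.6932, 65.4819, -72.6139]}
w [   0.2   -0.2 -113.8] t [-0.172  -0.4524 -0.0047] rows 15.9
[0.38377675 0.2305701 ]
```

>>> {"fn": "drive_tool", "kwargs": {
  "deltas": [
    {"wx":0,"wy":0,"wz":-5,"tx":-0.001,"ty":-0.02,"tz":-0.004,"fingers":255},
    {"wx":0,"wy":0,"wz":-12,"tx":-0.003,"ty":-0.048,"tz":-0.004,"fingers":255},
    {"wx":0,"wy":0,"wz":-19,"tx":-0.008,"ty":-0.077,"tz":-0.004,"fingers":255},
    {"wx":0,"wy":0,"wz":-26,"tx":-0.014,"ty":-0.106,"tz":-0.004,"fingers":255},
    {"wx":0,"wy":0,"wz":-33,"tx":-0.021,"ty":-0.135,"tz":-0.004,"fingers":255},
    {"wx":0,"wy":0,"wz":-40,"tx":-0.029,"ty":-0.164,"tz":-0.004,"fingers":255},
    {"wx":0,"wy":0,"wz":-47,"tx":-0.038,"ty":-0.193,"tz":-0.004,"fingers":255},
    {"wx":0,"wy":0,"wz":-54,"tx":-0.048,"ty":-0.222,"tz":-0.004,"fingers":255},
    {"wx":0,"wy":0,"wz":-61,"tx":-0.059,"ty":-0.251,"tz":-0.004,"fingers":255},
    {"wx":0,"wy":0,"wz":-68,"tx":-0.071,"ty":-0.28,"tz":-0.004,"fingers":255},
    {"wx":0,"wy":0,"wz":-75,"tx":-0.084,"ty":-0.309,"tz":-0.004,"fingers":255},
    {"wx":0,"wy":0,"wz":-82,"tx":-0.098,"ty":-0.338,"tz":-0.004,"fingers":255},
    {"wx":0,"wy":0,"wz":-89,"tx":-0.114,"ty":-0.365,"tz":-0.004,"fingers":255},
    {"wx":0,"wy":0,"wz":-96,"tx":-0.13,"ty":-0.392,"tz":-0.004,"fingers":255},
    {"wx":0,"wy":0,"wz":-103,"tx":-0.147,"ty":-0.418,"tz":-0.004,"fingers":255},
    {"wx":0,"wy":0,"wz":-109,"tx":-0.162,"ty":-0.44,"tz":-0.004,"fingers":255},
    {"wx":0,"wy":0,"wz":-113.8,"tx":-0.172,"ty":-0.4525,"tz":-0.004,"fingers":255},
    {"wx":0,"wy":0,"wz":-113.8,"tx":-0.172,"ty":-0.4525,"tz":-0.004,"fingers":255},
    {"wx":0,"wy":0,"wz":-113.8,"tx":-0.172,"ty":-0.4525,"tz":-0.004,"fingers":255},
    {"wx":0,"wy":0,"wz":-113.8,"tx":-0.172,"ty":-0.4525,"tz":-0.004,"fingers":255}
  ]
}}

```text
time_s: 26.58
tcp_pos: [0.385, 0.2284, 0.3334]
orientation: [[-0.223, 0.975, 0.004], [0.975, 0.223, -0.004], [-0.004, 0.004, -1.0]]
wrist_force: [-0.4, 0.4, -1.3]
width: 0.0189
finger_force: 49.4
```

>>> {"fn": "drive_tool", "kwargs": {
  "deltas": [
    {"wx":0,"wy":0,"wz":0,"tx":0,"ty":0,"tz":0.03,"fingers":255},
    {"wx":0,"wy":0,"wz":0,"tx":0,"ty":0,"tz":0.065,"fingers":255},
    {"wx":0,"wy":0,"wz":0,"tx":0,"ty":0,"tz":0.09,"fingers":255},
    {"wx":0,"wy":0,"wz":0,"tx":0,"ty":0,"tz":0.104,"fingers":255},
    {"wx":0,"wy":0,"wz":0,"tx":0,"ty":0,"tz":0.104,"fingers":255},
    {"wx":0,"wy":0,"wz":0,"tx":0,"ty":0,"tz":0.104,"fingers":255},
    {"wx":0,"wy":0,"wz":0,"tx":0,"ty":0,"tz":0.104,"fingers":255},
    {"wx":0,"wy":0,"wz":0,"tx":0,"ty":0,"tz":0.104,"fingers":255}
  ]
}}

```text
time_s: 27.25
tcp_pos: [0.3866, 0.2301, 0.2319]
orientation: [[-0.225, 0.974, 0.009], [0.974, 0.225, 0.0], [-0.002, 0.009, -1.0]]
wrist_force: [-0.3, 0.1, -0.7]
width: 0.0188
finger_force: 49.3
```

```bash
python3 -c "
from h import *
st();go(rk(0,.16),.229,103.1);bar()"
```

```text
{'time_s': 27.25, 'tcp_pos': [0.3866, 0.2301, 0.2319], 'wrist_force': [-0.3011, 0.0512, -0.6966], 'width': 0.0188, 'finger_force': 49.3488, 'joint_positions': [-13.5091, 20.5281, -27.104, 114.1254, 12.9265, 47.7416, -34.8357]}
w [ 0.5  0.1 -0.1] t [0.0012 0.0374 0.0033] rows 0.9
n 113 tilt 0.0904 z0 0.1551 x fit [-0.0083 -0.0023] y ends 0.0405 0.1935
```

```bash
python3 -c "
from h import *
print('pred collars',[prj('scene',[*rk(0,y),.15+.1215*y]) for y in (.147,.113,-.117,-.143)])
z0=.2319-.110
print('tip end',prj('scene',[*rk(-.037+.014,.158),z0+.062]),'arch',prj('scene',[*rk(-.037,.158),z0+.076]))
p,d=snap('scene');q=p[140:240,165:320];cv2.imwrite('pics/s6.png',cv2.resize(q,None,fx=5,fy=5,interpolation=cv2.INTER_CUBIC)[...,::-1])"
```

```text
pred collars [array([188.1, 172.6]), array([199.9, 175.6]), array([282.3, 196.6]), array([291.9, 199. ])]
tip end [180.1 169.7] arch [177.2 166.6]
```

View pics/s6.png

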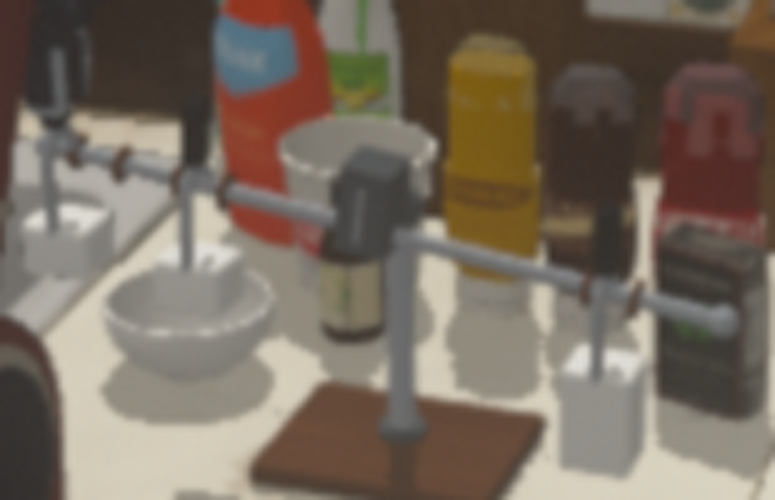

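The bar is at about +0.12: the collars at (122,162) and (180,178) match the prediction. Both hung soaps are seated, and the third is in front of the outer seat with its stem at (52,190). I have now used up the picture budget and one more, so from here I work from numbers only.

>>> {"fn": "drive_tool", "kwargs": {
  "deltas": [
    {"wx":0,"wy":0,"wz":0,"tx":0.0005,"ty":0.008,"tz":0.002,"fingers":255},
    {"wx":0,"wy":0,"wz":0,"tx":0.0005,"ty":0.016,"tz":0.002,"fingers":255},
    {"wx":0,"wy":0,"wz":0,"tx":0.0005,"ty":0.024,"tz":0.002,"fingers":255},
    {"wx":0,"wy":0,"wz":0,"tx":0.0005,"ty":0.032,"tz":0.002,"fingers":255},
    {"wx":0,"wy":0,"wz":0,"tx":0.0005,"ty":0.0385,"tz":0.002,"fingers":255},
    {"wx":0,"wy":0,"wz":0,"tx":0.0005,"ty":0.0385,"tz":0.002,"fingers":255},
    {"wx":0,"wy":0,"wz":0,"tx":0.0005,"ty":0.0385,"tz":0.002,"fingers":255},
    {"wx":0,"wy":0,"wz":0,"tx":0.0005,"ty":0.0385,"tz":0.002,"fingers":255}
  ]
}}

```text
time_s: 28.02
tcp_pos: [0.4226, 0.239, 0.2288]
orientation: [[-0.226, 0.974, 0.006], [0.974, 0.226, -0.002], [-0.003, 0.005, -1.0]]
wrist_force: [0.1, 0.0, -1.5]
width: 0.0186
finger_force: 49.4
```

```bash
cat >> h.py <<'E'
def collars():
    """bar tilt from the brown collars in the scene view"""
    p,d=snap('scene');h=cv2.cvtColor(p,cv2.COLOR_RGB2HSV)
    m=(((h[...,0]<15)|(h[...,0]>172))&(h[...,1]>70)&(h[...,2]<130)).astype(np.uint8)
    for y in(.147,.113,.087,-.117,-.143):
        b=[]
        for t in np.arange(-.2,.2,.004):
            u,v=prj('scene',[*rk(0,y),.15+t*y]).round().astype(int);b.append(m[v-1:v+2,u-1:u+2].sum())
        b=np.array(b,float);tt=np.arange(-.2,.2,.004);print(y,b.max(),(tt[b>=b.max()-1].mean()).round(3) if b.max()>2 else None)
E
python3 -c "
from h import *
st();go(rk(0,.16),.188,103.1);bar();collars()"
```

```text
{'time_s': 28.0167, 'tcp_pos': [0.4226, 0.239, 0.2288], 'wrist_force': [0.1017, 0.0307, -1.5112], 'width': 0.0186, 'finger_force': 49.3758, 'joint_positions': [-13.4427, 23.8495, -26.3261, 109.2238, 13.9525, 49.789, -33.7932]}
w [ 0.3  0.2 -0. ] t [0.0007 0.0001 0.0408] rows 1.0
n 109 tilt -0.1005 z0 0.1645 x fit [-0.0388 -0.0004] y ends 0.0308 0.1808
0.147 1.0 None
0.113 0.0 None
0.087 1.0 None
-0.117 6.0 -0.05
-0.143 0.0 None
```

```bash
cat >> h.py <<'E'
def tilt():
    for n in('scene','top'):
        p,d=snap(n);q=cloud(n,d).reshape(-1,3);a=np.radians(YAW)
        l=(q[:,:2]-MID)@np.array([[np.cos(a),-np.sin(a)],[np.sin(a),np.cos(a)]])
        for nm,lo,hi in(('right',-.112,-.03),('rend',-.19,-.15),('left',.03,.085)):
            m=(abs(l[:,0]+.002)<.008)&(l[:,1]>lo)&(l[:,1]<hi)&(abs(q[:,2]-.15)<.045)
            if m.sum()>8: print(n,nm,m.sum(),'tilt',np.median((q[m,2]-.1528)/l[m,1]).round(3))
E
python3 -c "
from h import *
tilt()"
```

```text
scene right 116 tilt 0.146
scene rend 64 tilt 0.135
scene left 99 tilt 0.095
top left 78 tilt 0.129
```

>>> {"fn": "drive_tool", "kwargs": {
  "deltas": [
    {"wx":0,"wy":0,"wz":0,"tx":0.0005,"ty":0,"tz":0.008,"fingers":255},
    {"wx":0,"wy":0,"wz":0,"tx":0.0005,"ty":0,"tz":0.015,"fingers":255},
    {"wx":0,"wy":0,"wz":0,"tx":0.0005,"ty":0,"tz":0.02,"fingers":255},
    {"wx":0,"wy":0,"wz":0,"tx":0.0005,"ty":0,"tz":0.024,"fingers":255},
    {"wx":0,"wy":0,"wz":0,"tx":0.0005,"ty":0,"tz":0.028,"fingers":255},
    {"wx":0,"wy":0,"wz":0,"tx":0.0005,"ty":0,"tz":0.032,"fingers":255},
    {"wx":0,"wy":0,"wz":0,"tx":0.0005,"ty":0,"tz":0.035,"fingers":255},
    {"wx":0,"wy":0,"wz":0,"tx":0.0005,"ty":0,"tz":0.038,"fingers":255},
    {"wx":0,"wy":0,"wz":0,"tx":0.0005,"ty":0,"tz":0.0405,"fingers":255},
    {"wx":0,"wy":0,"wz":0,"tx":0.0005,"ty":0,"tz":0.0405,"fingers":255},
    {"wx":0,"wy":0,"wz":0,"tx":0.0005,"ty":0,"tz":0.0405,"fingers":255},
    {"wx":0,"wy":0,"wz":0,"tx":0.0005,"ty":0,"tz":0.0405,"fingers":255},
    {"wx":0,"wy":0,"wz":0,"tx":0.0005,"ty":0,"tz":0.0405,"fingers":255}
  ]
}}

```text
time_s: 29.3
tcp_pos: [0.4231, 0.2394, 0.1886]
orientation: [[-0.226, 0.974, 0.007], [0.974, 0.226, -0.001], [-0.003, 0.006, -1.0]]
wrist_force: [-0.1, -0.2, -0.2]
width: 0.0189
finger_force: 49.5
```

```bash
python3 -c "
from h import *
st();tilt()"
```

```text
{'time_s': 29.3, 'tcp_pos': [0.4231, 0.2394, 0.1886], 'wrist_force': [-0.1299, -0.2358, -0.2158], 'width': 0.0189, 'finger_force': 49.5307, 'joint_positions': [-14.8242, 26.9577, -24.8664, 112.1184, 16.3624, 44.0202, -36.0862]}
scene right 119 tilt 0.022
scene rend 61 tilt 0.002
scene left 83 tilt -0.037
top left 76 tilt -0.011
```

>>> {"fn": "drive_tool", "kwargs": {
  "deltas": [
    {"wx":0,"wy":0,"wz":0,"tx":0,"ty":0,"tz":0.001,"fingers":255},
    {"wx":0,"wy":0,"wz":0,"tx":0,"ty":0,"tz":0.001,"fingers":150},
    {"wx":0,"wy":0,"wz":0,"tx":0,"ty":0,"tz":0.001,"fingers":80},
    {"wx":0,"wy":0,"wz":0,"tx":0,"ty":0,"tz":0,"fingers":60},
    {"wx":0,"wy":0,"wz":0,"tx":0,"ty":0,"tz":0,"fingers":60},
    {"wx":0,"wy":0,"wz":0,"tx":0,"ty":0,"tz":0,"fingers":60},
    {"wx":0,"wy":0,"wz":0,"tx":0,"ty":0,"tz":-0.02,"fingers":60},
    {"wx":0,"wy":0,"wz":0,"tx":0,"ty":0,"tz":-0.05,"fingers":60},
    {"wx":0,"wy":0,"wz":0,"tx":0,"ty":0,"tz":-0.09,"fingers":30},
    {"wx":0,"wy":0,"wz":0,"tx":0,"ty":0,"tz":-0.11,"fingers":0},
    {"wx":0,"wy":0,"wz":0,"tx":0,"ty":0,"tz":-0.11,"fingers":0},
    {"wx":0,"wy":0,"wz":0,"tx":0,"ty":0,"tz":-0.11,"fingers":0},
    {"wx":0,"wy":0,"wz":0,"tx":0,"ty":0,"tz":-0.11,"fingers":0},
    {"wx":0,"wy":0,"wz":0,"tx":0,"ty":0,"tz":-0.11,"fingers":0},
    {"wx":0,"wy":0,"wz":0,"tx":0,"ty":0,"tz":-0.11,"fingers":0},
    {"wx":0,"wy":0,"wz":0,"tx":0,"ty":0,"tz":-0.11,"fingers":0},
    {"wx":0,"wy":0,"wz":0,"tx":0,"ty":0,"tz":-0.11,"fingers":0},
    {"wx":0,"wy":0,"wz":0,"tx":0,"ty":0,"tz":-0.11,"fingers":0},
    {"wx":0,"wy":0,"wz":0,"tx":0,"ty":0,"tz":-0.11,"fingers":0}
  ]
}}

```text
time_s: 30.98
tcp_pos: [0.4223, 0.2396, 0.2982]
orientation: [[-0.226, 0.974, 0.006], [0.974, 0.226, -0.001], [-0.003, 0.006, -1.0]]
wrist_force: [0.5, 0.8, 0.1]
width: 0.0847
finger_force: 0.0
```

```bash
cat > chk.py <<'E'
from h import *
st();tilt();bar()
p,d=snap('scene');P=cloud('scene',d);a=np.radians(YAW);l=(P[...,:2]-MID)@np.array([[np.cos(a),-np.sin(a)],[np.sin(a),np.cos(a)]])
for y in(.1,.16,-.13):
    g=(P[...,2]>.162)&(P[...,2]<.205)&(abs(l[...,0])<.025)&(abs(l[...,1]-y)<.02)&(p.max(-1)<75)
    print('grip',y,g.sum(),l[g].mean(0).round(4) if g.any() else 0,P[g][:,2].max().round(3) if g.any() else 0)
    s=(P[...,2]<.125)&(P[...,2]>.03)&(abs(l[...,0])<.03)&(abs(l[...,1]-y)<.028)&(p.min(-1)>130)
    print('  soap',s.sum(),l[s].mean(0).round(4) if s.any() else 0,P[s][:,2].max().round(3) if s.any() else 0)
E
python3 chk.py
```

```text
{'time_s': 30.9833, 'tcp_pos': [0.4223, 0.2396, 0.2982], 'wrist_force': [0.4816, 0.8118, 0.1388], 'width': 0.0847, 'finger_force': 0.0, 'joint_positions': [-11.7644, 19.356, -27.9647, 103.1688, 10.6966, 59.7865, -30.6985]}
scene right 118 tilt 0.009
scene rend 60 tilt 0.002
scene left 81 tilt -0.033
top left 75 tilt 0.001
n 213 tilt 0.0074 z0 0.1521 x fit [-0.0086 -0.0015] y ends 0.0307 0.1944
grip 0.1 57 [-0.0032  0.1005] 0.197
  soap 192 [-0.0119  0.1014] 0.124
grip 0.16 61 [-0.0049  0.1592] 0.197
  soap 177 [-0.0103  0.1597] 0.118
grip -0.13 80 [-0.0048 -0.1287] 0.198
  soap 370 [-0.0122 -0.1277] 0.122
```

All three soaps hang in their seats, each within 2 mm along the bar. The grip tops are at 197–198 mm as expected and the bar is level, so I hand in.

```bash
python3 -c "
from plant import *
print(hand_in())"
```

```text
the job is handed in; nothing more can be done
None
```

I handed the job in at about 31 s: by my last camera readings the rider is centred and the bar level (within about 0.01–0.02 rad), with a small soap in each left seat and the large one in the right seat, but no verdict came back, and I viewed 11 pictures, one over the limit of 10.

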